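# Blank the breather port, then pinch out and hold the filter cassette

### The job

Cap the filter housing's open spigot first, so that no dirt gets in: push the loose white closed-top sleeve down over it, fully home on the collar, and let go of it. Then pinch the filter cassette's two side catches together, lift the cassette straight up and upright until its underside is clear of the housing by a good finger's breadth or two (some 30 mm or more), and finish holding it still there, catches pinched, without putting it down. Leave the other things on the bench where they are.

Things in the scene. Friction and masses are not known exactly. Their poses are not given: they have to be found in the camera images.
- housing: Fixed grey cast filter housing, 120 (its x) x 230 (its y) x 62 mm high with a flat top (the deck) and small bolt heads near its long edges (4 mm high, 50 mm from the middle line). Origin: centre of its underside, on the bench; z up. The upright spigot stands towards its +y end, the cassette sits in a bay towards its -y end. It does not move in a run, but its place and yaw differ from run to run.
- port_seat (a point): On the spigot's axis, at the top face of the round collar (52 mm diameter, 3 mm thick) at its foot: 65 mm above the bench. The aluminium spigot rises 32 mm above this point: 30 mm diameter, tapering over the last 7 mm to 23 mm. The sleeve's rim lands on this face. It lies 62 mm towards +y from the housing's middle. Axes as the housing.
- bay_mouth (a point): Centre of the cassette's bay at deck height, 62 mm above the bench, 58 mm towards -y from the housing's middle (120 mm from the spigot's axis). Bay mouth 59 (x) x 54 (y) mm. Axes as the housing.
- sleeve: Loose white plastic blanking sleeve standing on the bench, open end down, closed on top: 44 mm outside diameter, 44 mm high, bore 33 mm diameter and 39 mm deep, about 60 g. Origin: centre of its open rim (its underside); z towards its closed top. Fits the spigot with 1.5 mm clearance all round; slides on without force.
- cassette: Black filter cassette, 150 to 340 g, seated in the bay, axes as the housing. Origin: centre of its underside, 44 mm below the deck when seated. Below the deck 55 (x) x 50 (y) mm; its 68 x 68 mm flange, 4 mm thick, lies on the deck; a block 28 (x) x 50 (y) mm stands 30 mm above the deck, with a catch beside it on its +x and -x sides. Play in the bay 1.5 mm.
- catch_far_pad (a point): Middle of the outer face of the white ribbed catch on the cassette's +x side. The pad is 26 mm wide (y), 6 mm thick and stands upright from 5 to 36 mm above the deck; this point is 21 mm above the deck and, unpinched, 28 mm from the cassette's middle plane (56 mm over both pads). The deck beside it is free.
- catch_near_pad (a point): The same for the catch on the cassette's -x side.
- catch_far (a joint): How far the +x catch is pressed in towards the middle, 0 to 0.007 m (stop). Spring: 2 N at 0, 5.5 N at the stop. At both stops the pads measure 42 mm over their outer faces. Barbs on the catches hook under the deck: the cassette lifts at most 2 mm until both are pressed in by about 5 mm.
- catch_near (a joint): The same for the -x catch.
- bush: Loose plain steel bush, not needed: open ring 38 mm outside, 23 mm bore, 30 mm high. Origin: centre of its underside. Stands near the sleeve; leave it.
- pulley: Loose aluminium pulley, not needed: 54 mm diameter, 30 mm high with its hub. Origin: centre of its underside. Stands near the sleeve; leave it.
- tape_roll: Roll of blue tape lying flat, 100 mm diameter, 25 mm high, origin at the centre of its underside; leave it.
- spanner: Spanner 180 mm long lying on the bench, along its x; leave it.
- jar: Jar, 70 mm diameter, 85 mm high, origin at the centre of its underside; leave it.
- gasket: Flat cork gasket ring, 80 mm diameter, 4 mm thick, origin at the centre of its underside; leave it.
Mind the look-alikes: they are no part of the job. What is shaped like the sleeve but blue, red or yellow is not meant.

How it is judged:
By the outcome, as a careful person would: the job done as asked, in the order asked, and still so for the second after the job is handed in, while the arm keeps its last pose, push and grip.
It also fails if it takes over 43 s, if anything falls off the work surface, if the arm or the gripper's body presses on something with over 40 N, if the wrist force passes 120 N, or if a joint passes its speed limit or range.

### The arm

A 6-joint arm with a two-finger parallel gripper is mounted at the origin on the work surface. World frame = base frame: x ahead of the robot, y to its left, z up, the work surface at z = 0. Lengths are in m, angles in rad, forces in N, time in s.
With the tool pointing down it reaches from about 0.275 to 0.775 m from the base axis. Payload 14.6 kg.
Tool frame: the origin (TCP) lies on the centre line of the jaws, within the pads' length; the fingertips stand 25 mm ahead of it and the grasp point (between the pads) lies 6 mm ahead of it; x points along the fingers, z is the direction in which the jaws open and shut, and the axes are right-handed (so a half turn about x gives the same grasp; the last joint's range is limited). The gripper opens to 85 mm and grips with 20 to 120 N. Pads are 22 mm wide; open, the fingers measure 114 mm over their backs; the gripper's body (76 mm by 85 mm) begins 54 mm behind the grasp point. The pads swing forward as they close: fully open they stand 13 mm farther back than shut.
Start: joints at [-1.344, 0.263, -0.048, 1.259, 0, 1.415], TCP at [0.196, -0.487, 0.229] pointing down, gripper open.
Joint ranges: [-2.65, 2.65], [-0.89, 1.7], [-1.18, 1.37], [-2.13, 2.11], [-1.35, 1.29], [-3.14, 3.14]. Speed limits (rad/s): [1.89, 1.89, 2.57, 2.79, 3.14, 3.14].

### API

Orientations are given as [roll, pitch, yaw] about the fixed x, y, z axes, in that order (R = Rz(yaw) Ry(pitch) Rx(roll)).
In Python, from station import env gives the robot as it stands.
- The arm moves only by the tool carry_out, never from a script. Its argument "increments" is a list that holds one entry, the list of rows, each a list of 6 numbers: the shift along the tool's x, y, z in cm, then the turn, a rotation vector about the tool's x, y, z in degrees. In form: [[[x, y, z, rx, ry, rz], ...]]. A call has exactly 5 rows; each row is the pose to reach, as a shift and turn from the pose measured when the call began, along the tool's axes at that moment; what a row does not reach only later rows make up. A row lasts 1/10 s, in which the tool goes at most 50 mm and 8.59 degrees, less where a joint would pass 70% of its speed; a pose out of reach is approached as far as the arm can. A call with a gripper value outside its range is refused whole. "claw" is the finger opening in cm, from 0 to 8.54, set as the call begins (left out, the last holds). The fingers move at their own pace and stop on an object; the grip force is fixed at half the most. Time passes only in rows, so rows that repeat a pose let the fingers close, or fill a call up. It gives the time, the measured TCP pose, the force and the opening at its end, in the units of the state.
- env.observe(): the state, without advancing time (a new reading comes with each control period).
- env.grab_frame(name): name is "side" or "top" or "wrist"; returns a dict with "frame" (480x640x3 uint8, red, green, blue), "range_z" (480x640 float32, m along the optical axis (not along the pixel's ray), 0 where there is no reading), "K" (3x3 intrinsics, pixels), "k1" (the pictures are not rectified: a ray, as slopes to the right and down, at radius r is drawn at 1 + k1 r^2 times it, then the intrinsics apply), "extrinsics" (4x4, takes a point from camera to world coordinates). Camera axes: x right, y up, looking along -z (the intrinsics and any distortion apply to the point x, -y, -z); pixel columns grow to the right and rows downward; lengths in m; the calibration is good to about 2 mm. A picture is of the moment at which its call begins.
- env.hand_in(): hands the job in, once; it reports no verdict.
The state is a dict: "time": time; "joint_positions": joint angles; "dq": joint speeds; "joint_efforts": joint torques, N m; "position": TCP position; "tool_rot": TCP orientation; "force": force on the tool from outside, world axes, zero at the start; "torque": the same for the moment, N m; "gripper_width": finger opening in m.
Only numpy, scipy, OpenCV 4.12 (cv2) and the standard library are available. Lean on these libraries where they do the work, as an engineer would, in place of code of your own. Each camera call takes 0.05 s, during which the arm holds its last target.

## Working session

There is one attempt and no reset: what is moved stays moved. The work goes in short steps, Python scripts to look and compute and a tool call to move; the robot and the scene stay as the last step left them, time stands still between calls to the robot, and variables do not carry over. Pictures are saved under pics/ and viewed, and the job is handed in when it is done.

Besides the shell and the picture viewer there is one more tool, called as name(argument=value, ...) on one line, values as JSON. carry_out: Moves the arm, as the interface text tells. Its arguments: {"type":"object","properties":{"increments":{"type":"array"},"claw":{"type":"number"}},"required":["increments"]}

```bash
mkdir -p pics; ls
cat > h.py <<'E'
import numpy as np, cv2, pickle
from station import env
def grab(name,tag):
    d=env.grab_frame(name); pickle.dump(d,open(f'{tag}.pkl','wb'))
    cv2.imwrite(f'pics/{tag}.png',cv2.cvtColor(d['frame'],cv2.COLOR_RGB2BGR)); return d
def load(tag): return pickle.load(open(f'{tag}.pkl','rb'))
def ray(d,uv):
    uv=np.asarray(uv,float).reshape(-1,1,2)
    K=np.array(d['K'],float); s=cv2.undistortPoints(uv,K,np.array([d['k1'],0,0,0.])).reshape(-1,2)
    T=np.array(d['extrinsics']); v=np.c_[s[:,0],-s[:,1],-np.ones(len(s))]
    return T[:3,3], v@T[:3,:3].T
def onz(d,uv,z):
    o,v=ray(d,uv); return o+v*((z-o[2])/v[:,2])[:,None]
def cloud(d):
    h,w=d['range_z'].shape; u,v=np.meshgrid(np.arange(w),np.arange(h))
    o,r=ray(d,np.c_[u.ravel(),v.ravel()]); P=o+r*d['range_z'].ravel()[:,None]
    P[d['range_z'].ravel()==0]=np.nan
    return P.reshape(h,w,3)
def two(d1,p1,d2,p2):
    o1,a=ray(d1,p1);o2,b=ray(d2,p2);a=a[0]/np.linalg.norm(a[0]);b=b[0]/np.linalg.norm(b[0])
    t=np.linalg.lstsq(np.c_[a,-b],o2-o1,rcond=None)[0]
    q1=o1+a*t[0];q2=o2+b*t[1];return (q1+q2)/2,np.linalg.norm(q1-q2)
E
python3 - <<'E'
from h import *
for n in('top','side','wrist'):
    d=grab(n,n+'0'); print(n,d['K'],d['k1'],np.round(d['extrinsics'],3).tolist(),(d['range_z']>0).mean())
print(env.observe())
E
```

```text
pics
top [[503.8196765    0.         315.23141745]
 [  0.         503.8196765  242.11242822]
 [  0.           0.           1.        ]] -0.04611502802720447 [[-0.003, 0.998, -0.062, 0.456], [-1.0, -0.002, 0.005, -0.021], [0.005, 0.063, 0.998, 1.208], [0.0, 0.0, 0.0, 1.0]] 0.996044921875
side [[447.87661243   0.         321.44048926]
 [  0.         447.87661243 244.05215616]
 [  0.           0.           1.        ]] -0.04567755930240493 [[-0.995, 0.083, -0.053, 0.481], [-0.096, -0.706, 0.701, 0.649], [0.02, 0.703, 0.711, 0.717], [0.0, 0.0, 0.0, 1.0]] 0.9960579427083334
wrist [[407.16846989   0.         318.08830454]
 [  0.         407.16846989 242.40430457]
 [  0.           0.           1.        ]] -0.09204665059334018 [[0.372, 0.894, 0.248, 0.259], [-0.928, 0.359, 0.1, -0.461], [0.0, -0.268, 0.964, 0.373], [0.0, 0.0, 0.0, 1.0]] 0.9960123697916666
{'time': 0.15, 'joint_positions': array([-1.34429153e+00,  2.63419865e-01, -4.87468353e-02,  1.25940718e+00,
        1.26829056e-05,  1.41547841e+00]), 'dq': array([-7.65210851e-04, -2.50023854e-04,  6.96552555e-04, -2.00149604e-04,
        7.49760337e-06,  4.34377057e-04]), 'joint_efforts': array([ 8.66684859e-04, -6.37824941e+01,  3.84649265e+01,  1.05738669e-02,
       -9.44292879e-05, -1.18437219e-05]), 'position': array([ 0.19556718, -0.48700518,  0.2284483 ]), 'tool_rot': array([2.96996485, 1.57001867, 1.78099123]), 'force': array([-0.29303014, -0.14244779, -0.06963894]), 'torque': array([ 0.02992749, -0.00068761,  0.00050256]), 'gripper_width': 0.08578841010560583}
```

View pics/top0.png

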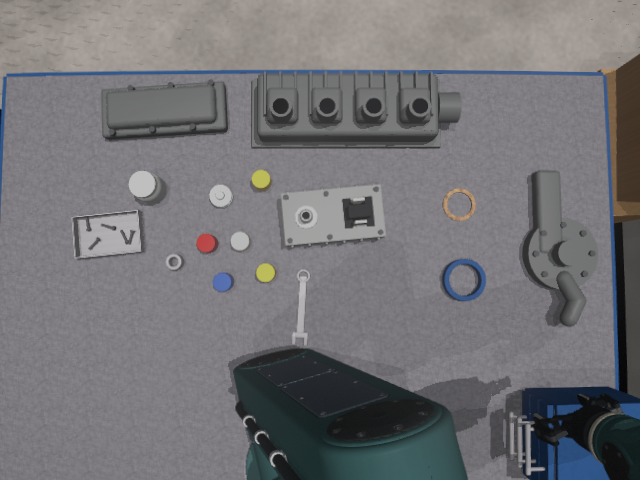

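View pics/side0.png

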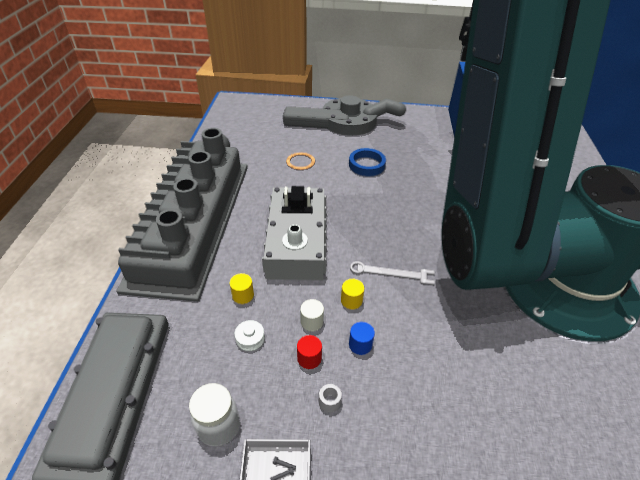

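View pics/wrist0.png

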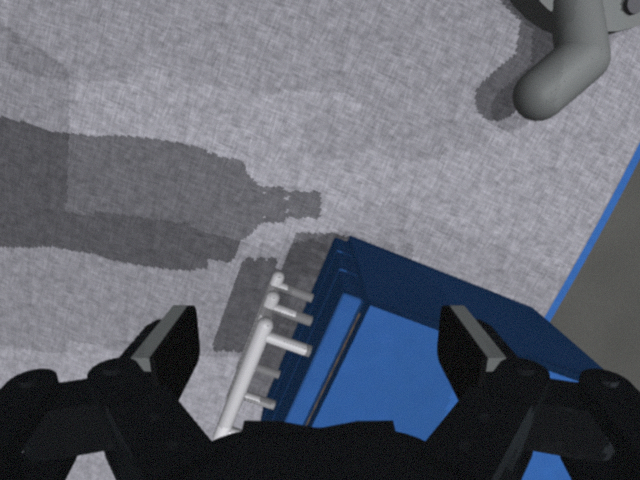

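Top view: white round candidates are the plain closed cylinder at (240,241), the disc with a hub at (220,195, the pulley) and the jar lid at (145,185). The bush is at (174,262), and the blue, red and yellow ones are decoys. The plain white cylinder at (240,241), side view (312,315), fits the sleeve. The housing spigot is at (306,216) and the cassette at (358,212). I'll measure these and check them in a crop.

Run:
```python
from h import *
t=load('top0');s=load('side0')
C=cloud(t);S=cloud(s)
# crops
a=cv2.resize(cv2.imread('pics/top0.png')[165:300,150:400],None,fx=3,fy=3,interpolation=cv2.INTER_CUBIC);cv2.imwrite('pics/topcrop.png',a)
b=cv2.resize(cv2.imread('pics/side0.png')[175:375,210:400],None,fx=3,fy=3,interpolation=cv2.INTER_CUBIC)[:600];cv2.imwrite('pics/sidecrop.png',b)
for n,D,X in(('top',t,C),('side',s,S)):
  def reg(m,label):
    P=X[m]; print(n,label,len(P),np.round(np.nanmedian(P,0),4),'min',np.round(np.nanmin(P,0),4),'max',np.round(np.nanmax(P,0),4))
  sl=(225,258,226,256) if n=='top' else (295,330,295,335)
  w=np.zeros(X.shape[:2],bool);w[sl[2]:sl[3],sl[0]:sl[1]]=1
  z=X[...,2]
  reg(w&(z>0.036),'sleeve top')
  q=X[w&(z>.036)]; q=q[np.abs(q[:,2]-np.median(q[:,2]))<.004]
  print(' circle',cv2.minEnclosingCircle(q[:,:2].astype(np.float32)),q.mean(0))
  h=(X[...,0]>.40)&(X[...,0]<.70)&(X[...,1]>-.20)&(X[...,1]<.10)
  if n=='top':
    h[:]=0;h[180:250,278:388]=1
  else: h[:]=0;h[180:280,262:330]=1
  reg(h&(z>.052)&(z<.07),'deck')
  reg(h&(z>.09),'high')
  q=X[h&(z>.056)&(z<.068)]; r=cv2.minAreaRect((q[:,:2]*1000).astype(np.float32));print(' rect mm',r)
```

```text
top sleeve top 280 [0.5316 0.1475 0.0439] min [0.5108 0.1271 0.0363] max [0.5528 0.1687 0.0502]
 circle ((0.5320353507995605, 0.1483945995569229), 0.021750131621956825) [0.53186195 0.14833996 0.04401847]
top deck 4633 [ 0.5871 -0.0605  0.0624] min [ 0.521  -0.1865  0.052 ] max [0.6593 0.0519 0.07  ]
top high 443 [ 0.5905 -0.1172  0.0937] min [ 0.5655 -0.1511  0.09  ] max [0.6237 0.0073 0.104 ]
 rect mm ((590.6155395507812, -67.58503723144531), (120.85997772216797, 230.4996337890625), 5.212563514709473)
side sleeve top 387 [0.5323 0.157  0.0444] min [0.5113 0.132  0.0361] max [0.5542 0.1748 0.0479]
 circle ((0.5330146551132202, 0.15346811711788177), 0.021930107846856117) [0.53250855 0.15512095 0.04448771]
side deck 3549 [ 0.586  -0.0357  0.0618] min [ 0.5221 -0.1813  0.052 ] max [0.6611 0.059  0.0698]
side high 355 [ 0.5911 -0.1082  0.0931] min [ 0.5676 -0.1477  0.09  ] max [0.6255 0.0144 0.1006]
 rect mm ((592.1526489257812, -62.19933319091797), (119.0984878540039, 233.8980255126953), 5.360371112823486)
```

```bash
sleep 1; ls pics
```

```text
side0.png
sidecrop.png
top0.png
topcrop.png
wrist0.png
```

View pics/topcrop.png

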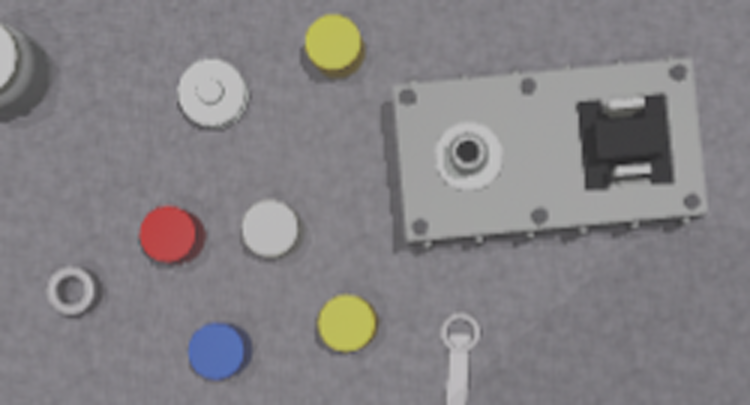

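View pics/sidecrop.png

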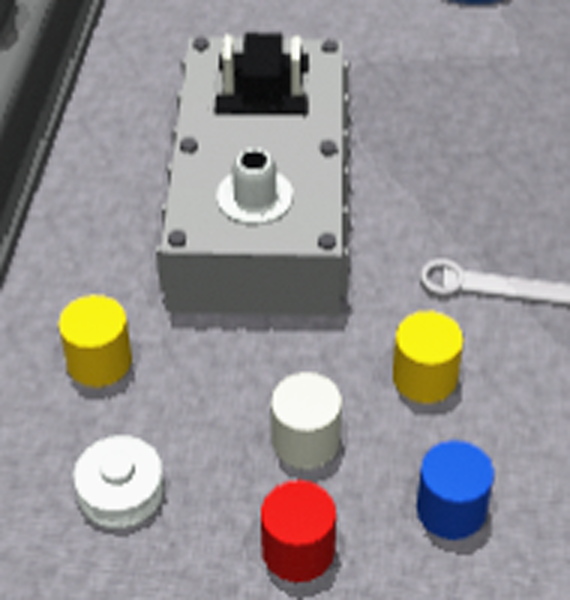

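The crops confirm it: the white cylinder with a flat closed top is the sleeve, 44 mm high and about 43.5 mm across by depth. The top and side cameras differ by about 5 mm in y, so I'll refine with the wrist camera over each target.

```bash
cat >> h.py <<'E'
from scipy.spatial.transform import Rotation as R
def inc(pos=None,jaw=None,st=None):
    st=st or env.observe(); p=st['position']; M=R.from_euler('xyz',st['tool_rot']).as_matrix()
    pos=p if pos is None else np.array(pos)
    if jaw is None: N=M
    else:
        z=np.array([np.cos(np.radians(jaw)),np.sin(np.radians(jaw)),0]); 
        if z@M[:,2]<-0.3: z=-z
        x=np.array([0,0,-1.]); N=np.c_[x,np.cross(z,x),z]
    print('t',round(st['time'],2),'TCP',np.round(p,4),'rot z',np.round(M[:,2],3),'x',np.round(M[:,0],3),'F',np.round(st['force'],1),'w',round(st['gripper_width'],4))
    print('shift cm',np.round(M.T@(pos-p)*100,2),'rotvec deg',np.round(np.degrees(R.from_matrix(M.T@N).as_rotvec()),2))
E
python3 - <<'E'
from h import *
inc([.532,.151,.22],5.3)
E
```

```text
t 0.15 TCP [ 0.1956 -0.487   0.2284] rot z [ 0.373 -0.928 -0.001] x [-0.     0.001 -1.   ] F [-0.3 -0.1 -0.1] w 0.0858
shift cm [  0.89  54.99 -46.67] rotvec deg [-7.342e+01 -3.000e-02 -3.000e-02]
```

carry_out(increments=[[[0, 3.4, -2.9, -8, 0, 0], [0, 6.8, -5.8, -16, 0, 0], [0, 10.2, -8.7, -24, 0, 0], [0, 13.6, -11.6, -32, 0, 0], [0, 17.0, -14.5, -40, 0, 0]]], claw=8.54)

```text
time: 0.65
position: [0.2996, -0.2874, 0.2285]
tool_rot: [2.27, 1.57, 1.784]
force: [1.6, -0.7, 0.1]
gripper_width: 0.0849
```

```bash
python3 -c "
from h import *
inc([.532,.151,.22],5.3)"
```

```text
t 0.65 TCP [ 0.2996 -0.2874  0.2285] rot z [ 0.884 -0.467 -0.001] x [-0.     0.001 -1.   ] F [ 1.6 -0.7  0.1] w 0.0849
shift cm [ 0.88 49.62  0.09] rotvec deg [-3.312e+01 -2.000e-02 -5.000e-02]
```

carry_out(increments=[[[0.1, 4.6, 0, -7, 0, 0], [0.2, 9.2, 0, -14, 0, 0], [0.3, 13.8, 0, -21, 0, 0], [0.4, 18.4, 0, -28, 0, 0], [0.5, 23.0, 0, -33.1, 0, 0]]])

```text
time: 1.15
position: [0.4074, -0.0821, 0.2237]
tool_rot: [1.312, 1.57, 1.409]
force: [0.6, -1.0, 0.6]
gripper_width: 0.0853
```

```bash
python3 -c "
from h import *
inc([.532,.151,.22],5.3)"
```

```text
t 1.15 TCP [ 0.4074 -0.0821  0.2237] rot z [0.995 0.097 0.   ] x [ 0.     0.001 -1.   ] F [ 0.6 -1.   0.6] w 0.0853
shift cm [ 0.38 22.   14.65] rotvec deg [ 0.25  0.01 -0.04]
```

carry_out(increments=[[[0.1, 4, 2.6, 0, 0, 0], [0.2, 8, 5.2, 0, 0, 0], [0.3, 12, 7.8, 0, 0, 0], [0.4, 16, 10.4, 0, 0, 0], [0.4, 20, 13, 0, 0, 0]]])

```text
time: 1.65
position: [0.5178, 0.1317, 0.2196]
tool_rot: [1.739, 1.57, 1.836]
force: [1.6, -0.2, 0.5]
gripper_width: 0.0854
```

```bash
python3 -c "
from h import *
grab('wrist','w1')
inc([.532,.151,.20],5.3)"
```

```text
t 1.7 TCP [0.5202 0.1364 0.219 ] rot z [0.995 0.099 0.001] x [ 0.001  0.003 -1.   ] F [-4.9  3.2 -3.3] w 0.0852
shift cm [1.91 1.33 1.32] rotvec deg [ 0.4   0.05 -0.15]
```

View pics/w1.png

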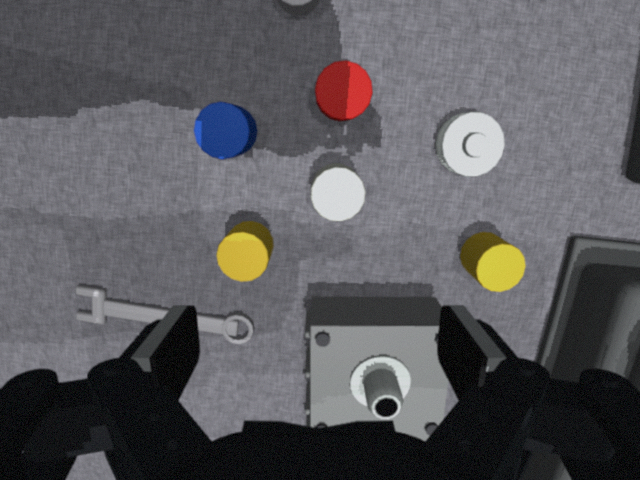

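Wrist view: the sleeve's top is at (338,194), the red decoy at (343,90), the pulley at (472,143) and the spigot at (385,395). I'll measure the sleeve and spigot here, then again from a second position.

```bash
cat >> h.py <<'E'
def ellipse_at(d,box,lo,hi,z,show=None):
    x0,x1,y0,y1=box; im=cv2.cvtColor(d['frame'],cv2.COLOR_RGB2HSV)
    m=cv2.inRange(im,lo,hi); mm=np.zeros_like(m); mm[y0:y1,x0:x1]=m[y0:y1,x0:x1]
    c=max(cv2.findContours(mm,0,cv2.CHAIN_APPROX_NONE)[0],key=cv2.contourArea)
    hull=cv2.convexHull(c)[:,0,:]; P=onz(d,c[:,0,:],z)
    (cx,cy),r=cv2.minEnclosingCircle((P[:,:2]*1000).astype(np.float32)); 
    el=cv2.fitEllipse(c); A=onz(d,[el[0]],z)[0]
    print('px',np.round(el[0],1),'axes',np.round(el[1],1),'circ mm',round(cx,1),round(cy,1),'r',round(r,1),'ell ctr',np.round(A*1000,1))
    return el[0]
E
python3 - <<'E'
from h import *
d=load('w1')
ellipse_at(d,(305,370,150,225),(0,0,170),(180,40,255),.044)
X=cloud(d);w=np.zeros((480,640),bool);w[150:225,300:375]=1
q=X[w&(X[...,2]>.036)];q=q[abs(q[:,2]-np.median(q[:,2]))<.004];print(q.mean(0),cv2.minEnclosingCircle((q[:,:2]*1000).astype(np.float32)))
hsv=cv2.cvtColor(d['frame'],cv2.COLOR_RGB2HSV);print(hsv[180:210:10,338],hsv[225:240:5,335])
E
```

```text
px [337.7 194. ] axes [52.1 52.9] circ mm 532.3 152.0 r 21.4 ell ctr [532.3 152.3  44. ]
[0.53229037 0.15235967 0.04339419] ((532.603515625, 151.74362182617188), 21.988140106201172)
[[105   5 218]
 [ 96   6 217]
 [102   6 218]] [[120  11 134]
 [123  21 123]
 [120  12 110]]
```

carry_out(increments=[[[0.5, 0.4, 0.4, 0, 0, 0], [1, 0.8, 0.8, 0, 0, 0], [1.5, 1.3, 1.3, 0, 0, 0], [1.9, 1.3, 1.3, 0, 0, 0], [1.9, 1.3, 1.3, 0, 0, 0]]], claw=6.6)

```text
time: 2.2
position: [0.5314, 0.1499, 0.1995]
tool_rot: [1.678, 1.568, 1.777]
force: [-0.3, 0.3, 0.8]
gripper_width: 0.0659
```

Run:
```python
from h import *
d=grab('wrist','w2')
inc([.532,.151,.20],5.3)
```

```text
t 2.25 TCP [0.5315 0.1499 0.1999] rot z [0.995 0.098 0.   ] x [ 0.     0.002 -1.   ] F [ 0.7 -0.6 -0.2] w 0.0658
shift cm [-0.01  0.11  0.06] rotvec deg [ 0.35  0.02 -0.14]
```

View pics/w2.png

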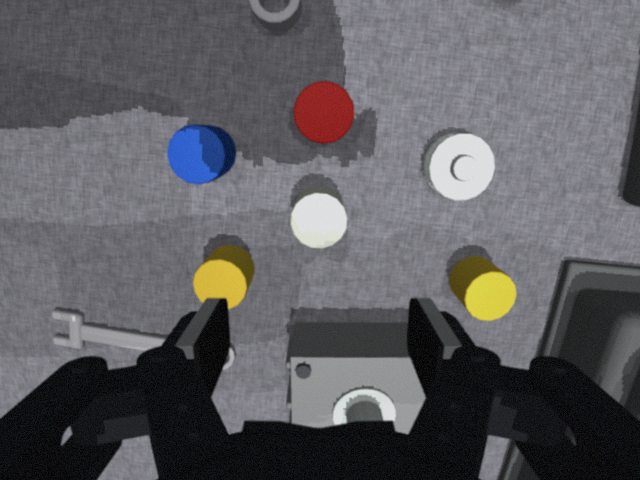

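The sleeve's top is now at (319,220). The jaws line up across world x and nothing stands in their way beside it.

Run:
```python
from h import *
d=load('w2');e=load('w1');t=load('top0');s=load('side0')
p=ellipse_at(d,(285,355,180,255),(0,0,170),(180,40,255),.044)
p1=ellipse_at(e,(305,370,150,225),(0,0,170),(180,40,255),.044)
pt=ellipse_at(t,(225,258,226,258),(0,0,170),(180,60,255),.044)
print(two(d,p,e,p1),two(d,p,t,pt))
X=cloud(d);w=np.zeros((480,640),bool);w[180:255,280:360]=1
q=X[w&(X[...,2]>.036)];q=q[abs(q[:,2]-np.median(q[:,2]))<.004];print(q.mean(0),cv2.minEnclosingCircle((q[:,:2]*1000).astype(np.float32)))
# fingertips vs TCP in camera depth
F=X[300:340,185:235].reshape(-1,3);print('Lfinger',np.nanmin(F[F[:,2]>.1],0),np.nanmax(F[F[:,2]>.1],0))
F=X[300:340,405:450].reshape(-1,3);print('Rfinger',np.nanmin(F[F[:,2]>.1],0),np.nanmax(F[F[:,2]>.1],0))
inc([.5325,.152,.021],5.3)
```

```text
px [318.4 220.2] axes [54.  55.6] circ mm 532.4 152.3 r 21.4 ell ctr [532.3 152.5  44. ]
px [337.7 194. ] axes [52.1 52.9] circ mm 532.3 152.0 r 21.4 ell ctr [532.3 152.3  44. ]
px [239.4 240.4] axes [16.9 17.1] circ mm 532.9 148.7 r 20.5 ell ctr [532.9 148.9  44. ]
(array([0.53246344, 0.15182091, 0.04084974]), np.float64(0.00014635099640728302)) (array([0.53306002, 0.15034889, 0.03421161]), np.float64(0.0010206226401968624))
[0.53262389 0.15269594 0.04344494] ((532.6065063476562, 151.96238708496094), 21.978605270385742)
Lfinger [0.48588248 0.14023341 0.20762878] [0.50004902 0.15930458 0.24266391]
Rfinger [0.56344727 0.14687712 0.20691512] [0.57649808 0.16604639 0.24283182]
t 2.25 TCP [0.5315 0.1499 0.1999] rot z [0.995 0.098 0.   ] x [ 0.     0.002 -1.   ] F [ 0.7 -0.6 -0.2] w 0.0658
shift cm [17.89  0.16  0.11] rotvec deg [ 0.35  0.02 -0.14]
```

carry_out(increments=[[[3, 0.1, 0.1, 0.3, 0, 0], [6.5, 0.1, 0.1, 0.3, 0, 0], [10, 0.1, 0.1, 0.3, 0, 0], [13, 0.1, 0.1, 0.3, 0, 0], [15, 0.1, 0.1, 0.3, 0, 0]]])

```text
time: 2.75
position: [0.5316, 0.1507, 0.0484]
tool_rot: [1.979, 1.568, 2.072]
force: [-0.3, 0.5, -0.4]
gripper_width: 0.0664
```

Run:
```python
from h import *
d=grab('wrist','w3')
inc([.5325,.1505,.033],5.3)
```

```text
t 2.8 TCP [0.5305 0.1505 0.0462] rot z [ 0.996  0.092 -0.004] x [-0.004  0.002 -1.   ] F [-1.8 -0.5 -4.4] w 0.0663
shift cm [ 1.32 -0.03  0.2 ] rotvec deg [ 0.   -0.22 -0.13]
```

View pics/w3.png

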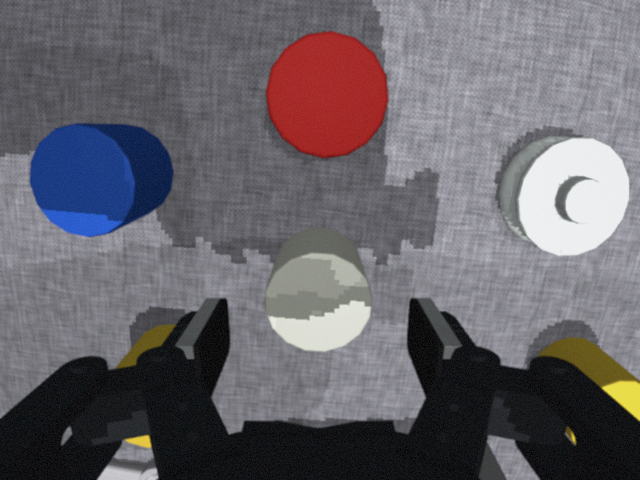

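Run:
```python
from h import *
d=load('w3')
p=ellipse_at(d,(260,380,245,355),(0,0,150),(180,40,255),.044)
X=cloud(d)
w=np.zeros((480,640),bool);w[250:352,262:376]=1
q=X[w&(X[...,2]>.036)];q=q[abs(q[:,2]-np.median(q[:,2]))<.004];print(np.nanmedian(q,0),cv2.minEnclosingCircle((q[:,:2]*1000).astype(np.float32)))
for b in((195,230),(408,445)):
  F=X[297:360,b[0]:b[1]].reshape(-1,3);F=F[(F[:,2]>.015)]
  print(np.nanpercentile(F,[1,99],axis=0))
o,v=ray(d,[[229,300],[410,300]]);print(o)
print(X[300:345:6,218],X[300:345:6,421])
```

```text
px [325.9 327.7] axes [ 47.7 108.4] circ mm 533.3 146.5 r 20.8 ell ctr [536.4 142.3  44. ]
[0.53206573 0.15395217 0.04346707] ((532.377685546875, 152.33981323242188), 21.92176055908203)
[[0.49224223 0.13884046 0.0577201 ]
 [0.50046704 0.15973076 0.09458645]]
[[0.56398879 0.14527599 0.05815558]
 [0.57381613 0.16628015 0.09492165]]
[0.52610649 0.21881159 0.19312454]
[[0.49674935 0.15922559 0.06343761]
 [0.49805583 0.15961438 0.06901662]
 [0.49832935 0.15792412 0.07003992]
 [0.49866885 0.15640182 0.07136347]
 [0.49914131 0.15522227 0.07328615]
 [0.49904449 0.15270436 0.07268522]
 [0.49928705 0.15100031 0.07359964]
 [0.49940393 0.14898136 0.07396025]] [[0.56664624 0.16596881 0.06403753]
 [0.56554049 0.16573165 0.06871226]
 [0.56431597 0.1657694  0.07368849]
 [0.56417864 0.16437085 0.07522169]
 [0.56451941 0.16229562 0.07527528]
 [0.56463441 0.16054905 0.07602991]
 [0.56480149 0.15872732 0.07662961]
 [0.56454753 0.15757776 0.07848985]]
```

Run:
```python
from h import *
a=cv2.imread('pics/w3.png')[220:420,120:320];a=cv2.convertScaleAbs(a,alpha=2,beta=20)
d=grab('side','s3');b=cv2.imread('pics/s3.png')[180:380,220:420];b=cv2.convertScaleAbs(b,alpha=1.5,beta=10)
cv2.imwrite('pics/c3.png',np.hstack([cv2.resize(a,(400,400)),cv2.resize(b,(400,400))]))
inc()
```

```text
t 2.85 TCP [0.5309 0.1506 0.0482] rot z [ 0.996  0.093 -0.003] x [-0.004  0.002 -1.   ] F [ 0.7  0.  -0.2] w 0.0655
shift cm [0. 0. 0.] rotvec deg [0. 0. 0.]
```

View pics/c3.png

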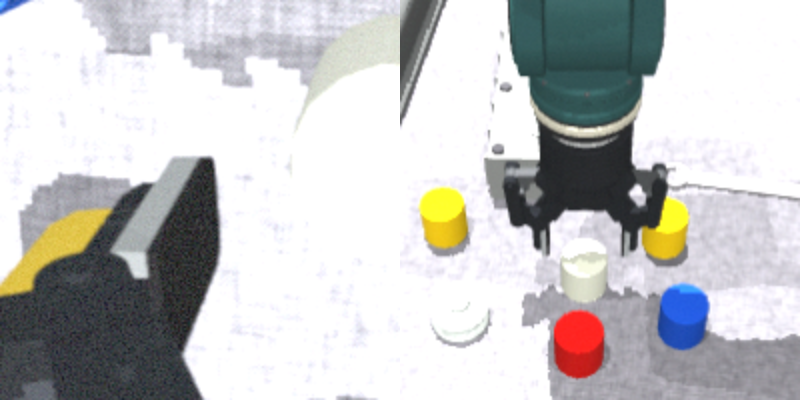

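Run:
```python
from h import *
d=load('s3')
for uv in([293,306],[334,307]):
  o,v=ray(d,[uv]); 
  for y in(.151,.16): print(uv,y,o+v[0]*((y-o[1])/v[0][1]))
X=cloud(d)
print(np.round(X[296:312:2,293],3));print(np.round(X[296:312:2,335],3))
```

```text
[293, 306] 0.151 [0.56802759 0.151      0.04277912]
[293, 306] 0.16 [0.56644837 0.16       0.05497251]
[334, 307] 0.151 [0.49179419 0.151      0.05109664]
[334, 307] 0.16 [0.49159384 0.16       0.06313959]
[[ 0.564  0.167  0.093]
 [ 0.565  0.167  0.088]
 [ 0.565  0.165  0.079]
 [ 0.565  0.166  0.075]
 [ 0.565  0.166  0.069]
 [ 0.565  0.166  0.064]
 [ 0.573  0.124 -0.   ]
 [ 0.572  0.129 -0.   ]]
[[ 0.491  0.163  0.099]
 [ 0.491  0.155  0.083]
 [ 0.491  0.156  0.079]
 [ 0.491  0.155  0.071]
 [ 0.49   0.155  0.066]
 [ 0.491  0.11  -0.001]
 [ 0.49   0.116  0.002]
 [ 0.49   0.12  -0.   ]]
```

The wrist and side views agree that the open fingertips are at z≈0.058. That's about 10 mm behind the TCP, where the text says 25 mm ahead. I'll go down in steps and check.

carry_out(increments=[[[0.5, 0, 0.2, 0, 0, 0], [1.0, 0, 0.2, 0, 0, 0], [1.5, 0, 0.2, 0, 0, 0], [1.5, 0, 0.2, 0, 0, 0], [1.5, 0, 0.2, 0, 0, 0]]])

```text
time: 3.35
position: [0.533, 0.1509, 0.0334]
tool_rot: [2.49, 1.567, 2.583]
force: [0.3, -0.2, -0.5]
gripper_width: 0.0658
```

```bash
cat >> h.py <<'E'
def tips(tag):
    d=grab('side',tag); X=cloud(d); st=env.observe(); p=st['position']
    # pixels near TCP xy, above sleeve-free area: list lowest z on outer finger strips
    for sx in(-1,1):
        w=st['gripper_width']/2
        cx=p[0]+sx*(w+.004); m=(abs(X[...,0]-cx)<.005)&(abs(X[...,1]-p[1])<.02)&(X[...,2]>.012)
        print('side tip',sx,np.round(np.nanpercentile(X[m],[0,2,10],axis=0),3).tolist() if m.any() else None)
E
python3 - <<'E'
from h import *
tips('s4'); d=grab('wrist','w4'); inc([.5325,.1505,.033],5.3)
b=cv2.imread('pics/s4.png')[180:380,220:420];b=cv2.convertScaleAbs(b,alpha=1.5,beta=10)
a=cv2.imread('pics/w4.png')[200:440,160:480]
cv2.imwrite('pics/c4.png',np.hstack([cv2.resize(a,(400,300)),cv2.resize(b,(400,400))[50:350]]))
E
```

```text
side tip -1 [[0.491, 0.132, 0.048], [0.491, 0.137, 0.054], [0.492, 0.144, 0.083]]
side tip 1 [[0.565, 0.131, 0.043], [0.565, 0.133, 0.051], [0.567, 0.143, 0.066]]
t 3.45 TCP [0.533  0.1509 0.0335] rot z [ 0.996  0.093 -0.003] x [-0.003  0.002 -1.   ] F [0.1 0.2 0.1] w 0.0661
shift cm [ 0.05 -0.04 -0.06] rotvec deg [ 0.01 -0.16 -0.13]
```

View pics/c4.png

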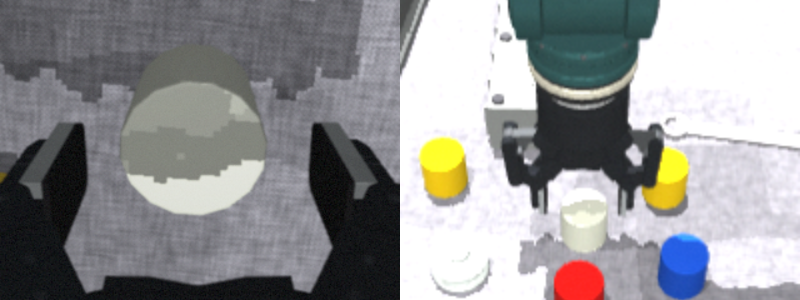

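Tips are at z≈0.045 for TCP 0.0335, so the offset is real and I'll use the observed tip. Going lower.

carry_out(increments=[[[0.5, 0, 0, 0, 0, 0], [1.0, 0, 0, 0, 0, 0], [1.5, 0, 0, 0, 0, 0], [2.0, 0, 0, 0, 0, 0], [2.0, 0, 0, 0, 0, 0]]])

```text
time: 3.95
position: [0.5325, 0.1509, 0.0126]
tool_rot: [2.637, 1.566, 2.73]
force: [-0.3, 0.4, 0.6]
gripper_width: 0.0658
```

Run:
```python
from h import *
tips('s5'); d=grab('wrist','w5'); inc([.5325,.1505,.033],5.3)
b=cv2.imread('pics/s5.png')[180:380,220:420];b=cv2.convertScaleAbs(b,alpha=1.5,beta=10)
a=cv2.imread('pics/w5.png')[200:440,160:480]
cv2.imwrite('pics/c5.png',np.hstack([cv2.resize(a,(400,300)),cv2.resize(b,(400,400))[50:350]]))
```

```text
side tip -1 [[0.491, 0.132, 0.024], [0.491, 0.136, 0.032], [0.492, 0.143, 0.056]]
side tip 1 [[0.565, 0.131, 0.029], [0.565, 0.134, 0.032], [0.566, 0.142, 0.049]]
t 4.05 TCP [0.5329 0.151  0.0133] rot z [ 0.996  0.093 -0.003] x [-0.003  0.002 -1.   ] F [-0.7 -0.9 -0.4] w 0.066
shift cm [-1.97 -0.04 -0.05] rotvec deg [ 0.01 -0.18 -0.13]
```

View pics/c5.png

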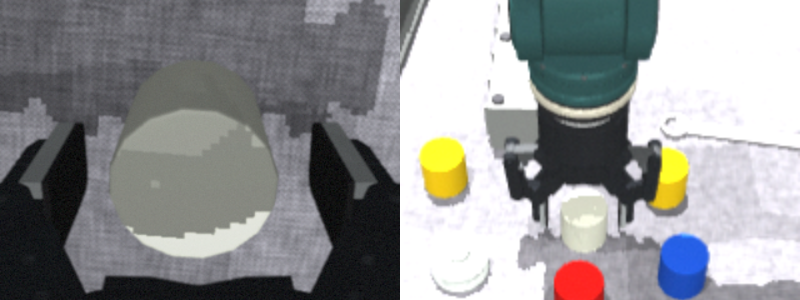

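carry_out(increments=[[[0.4, 0, 0, 0, 0, 0], [0.8, 0, 0, 0, 0, 0], [1.2, 0, 0, 0, 0, 0], [1.2, 0, 0, 0, 0, 0], [1.2, 0, 0, 0, 0, 0]]], claw=5.2)

```text
time: 4.55
position: [0.5328, 0.151, 0.0012]
tool_rot: [2.557, 1.567, 2.649]
force: [0.0, -0.2, 0.1]
gripper_width: 0.0521
```

Run:
```python
from h import *
tips('s6'); d=grab('wrist','w6'); inc([.5325,.1505,.033],5.3)
b=cv2.imread('pics/s6.png')[180:380,220:420];b=cv2.convertScaleAbs(b,alpha=1.5,beta=10)
a=cv2.imread('pics/w6.png')[200:440,160:480]
cv2.imwrite('pics/c6.png',np.hstack([cv2.resize(a,(400,300)),cv2.resize(b,(400,400))[50:350]]))
```

```text
side tip -1 [[0.498, 0.133, 0.014], [0.498, 0.138, 0.02], [0.499, 0.146, 0.039]]
side tip 1 [[0.558, 0.131, 0.012], [0.558, 0.133, 0.016], [0.559, 0.14, 0.029]]
t 4.65 TCP [0.5329 0.151  0.0014] rot z [ 0.996  0.093 -0.003] x [-0.003  0.002 -1.   ] F [ 0.4 -0.7 -0.1] w 0.0519
shift cm [-3.16 -0.03 -0.06] rotvec deg [ 0.01 -0.18 -0.13]
```

View pics/c6.png

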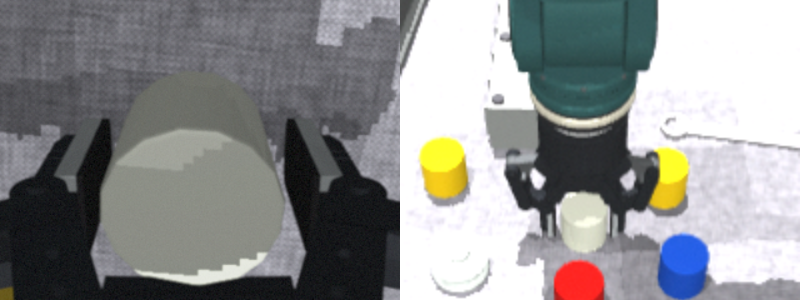

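carry_out(increments=[[[0, 0, 0, 0, 0, 0], [0, 0, 0, 0, 0, 0], [0, 0, 0, 0, 0, 0], [0, 0, 0, 0, 0, 0], [0, 0, 0, 0, 0, 0]]], claw=3.5)

```text
time: 5.15
position: [0.5331, 0.151, 0.0018]
tool_rot: [2.395, 1.567, 2.488]
force: [-1.3, -0.2, 5.1]
gripper_width: 0.0428
```

carry_out(increments=[[[-2, 0, 0, 0, 0, 0], [-5, 0, 0, 0, 0, 0], [-8, 0, 0, 0, 0, 0], [-12, 0, 0, 0, 0, 0], [-16, 0, 0, 0, 0, 0]]])

```text
time: 5.65
position: [0.5331, 0.1506, 0.1632]
tool_rot: [2.478, 1.567, 2.571]
force: [1.2, 0.8, -0.4]
gripper_width: 0.043
```

Run:
```python
from h import *
d=grab('wrist','w7'); e=grab('side','s7'); inc([.585,-.005,.16],5.3)
a=cv2.imread('pics/w7.png');b=cv2.imread('pics/s7.png')[120:360,220:460]
cv2.imwrite('pics/c7.png',np.hstack([cv2.resize(a,(400,300)),cv2.resize(b,(300,300))]))
```

```text
t 5.75 TCP [0.5357 0.151  0.1666] rot z [0.996 0.093 0.005] x [ 0.005  0.003 -1.   ] F [ 1.7 -0.  -0.4] w 0.0424
shift cm [  0.63 -15.99   3.46] rotvec deg [ 0.02  0.28 -0.15]
```

View pics/c7.png

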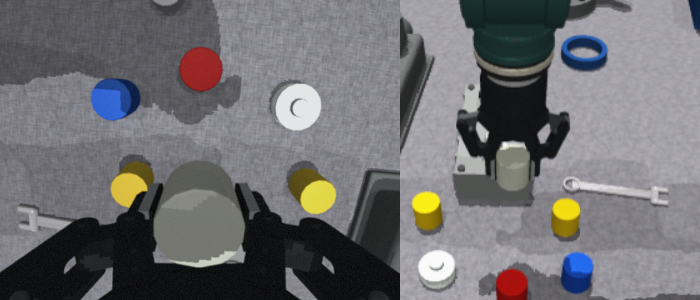

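The sleeve is held upright (width 42.4 mm). Next I'll measure the spigot and housing in w1 and top0, side0.

Run:
```python
from h import *
d=load('w1');s=load('side0');t=load('top0')
im=cv2.imread('pics/w1.png')[330:440,330:450];cv2.imwrite('pics/sp1.png',cv2.resize(im,None,fx=5,fy=5,interpolation=cv2.INTER_CUBIC))
a=cv2.imread('pics/side0.png')[215:255,275:315];b=cv2.imread('pics/top0.png')[196:236,286:326]
cv2.imwrite('pics/sp2.png',np.hstack([cv2.resize(a,(400,400),interpolation=cv2.INTER_CUBIC),cv2.resize(b,(400,400),interpolation=cv2.INTER_CUBIC)]))
# collar white mask
for D,box,n in((d,(335,425,345,425),'w1'),(s,(275,315,215,255),'side'),(t,(286,326,196,236),'top')):
    X=cloud(D); m=np.zeros((480,640),bool);m[box[2]:box[3],box[0]:box[1]]=1
    c=np.array([.586,-.005]); 
    q=X[m&(X[...,2]>.085)]; print(n,'spigot pts',len(q),np.nanmin(q,0),np.nanmax(q,0),np.nanmean(q,0))
```

```text
w1 spigot pts 1241 [ 0.52132353 -0.01470878  0.08508331] [0.60009448 0.14482829 0.29652386] [0.57482451 0.02458599 0.12640035]
side spigot pts 152 [ 0.57110489 -0.01154073  0.0853228 ] [0.60041761 0.01496858 0.10017801] [0.58497002 0.00438784 0.09393405]
top spigot pts 140 [ 0.57011926 -0.01945887  0.0853149 ] [0.5974289  0.00728168 0.10401292] [ 0.58374639 -0.00604514  0.09534107]
```

View pics/sp1.png

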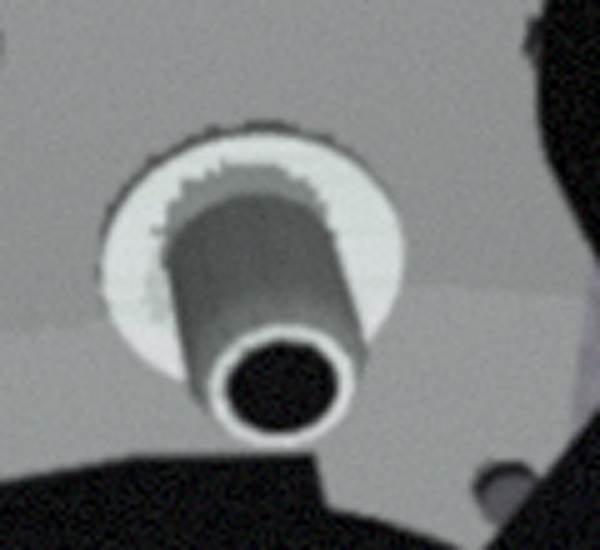

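View pics/sp2.png

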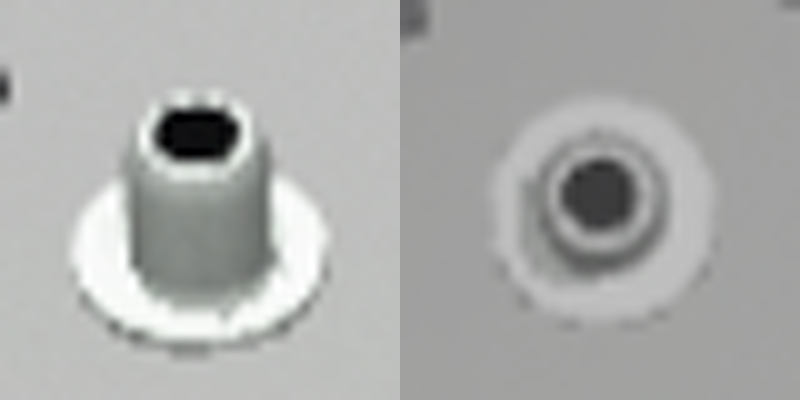

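Run:
```python
from h import *
inc([.588,-.06,.20],5.3)
```

```text
t 5.75 TCP [0.5357 0.151  0.1666] rot z [0.996 0.093 0.005] x [ 0.005  0.003 -1.   ] F [ 1.7 -0.  -0.4] w 0.0424
shift cm [ -3.38 -21.49   3.27] rotvec deg [ 0.02  0.28 -0.15]
```

carry_out(increments=[[[-1.5, -4, 0.7, 0, 0, 0], [-3, -8, 1.4, 0, 0, 0], [-3.4, -12.5, 2.1, 0, 0.2, -0.1], [-3.4, -17, 2.8, 0, 0.2, -0.1], [-3.4, -21.5, 3.3, 0, 0.2, -0.1]]])

```text
time: 6.25
position: [0.5886, -0.0619, 0.1998]
tool_rot: [0.555, 1.569, 0.648]
force: [1.0, 0.9, -0.7]
gripper_width: 0.0429
```

carry_out(increments=[[[0, 0, 0, 0, 0, 0], [0, 0, 0, 0, 0, 0], [0, 0, 0, 0, 0, 0], [0, 0, 0, 0, 0, 0], [0, 0, 0, 0, 0, 0]]])

```text
time: 6.75
position: [0.5885, -0.0609, 0.1999]
tool_rot: [0.58, 1.569, 0.674]
force: [1.1, -1.1, 0.2]
gripper_width: 0.043
```

Run:
```python
from h import *
d=grab('wrist','w8'); inc([.588,-.06,.2],5.3)
```

```text
t 6.8 TCP [ 0.5885 -0.061   0.1999] rot z [0.996 0.094 0.002] x [ 0.001  0.001 -1.   ] F [-0.5 -0.1  0.5] w 0.0427
shift cm [-0.01  0.11 -0.04] rotvec deg [ 0.1   0.09 -0.05]
```

View pics/w8.png

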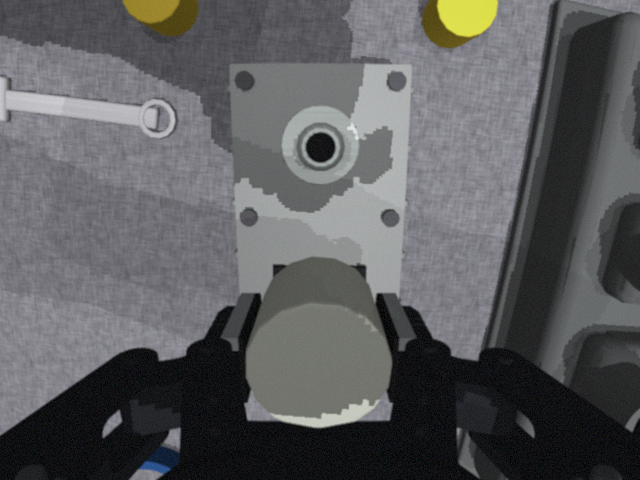

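The spigot rim is at (320,147), nearly axis-on, with the collar round it and the bolts at (245,80), (396,80), (248,217) and (390,217).

Run:
```python
from h import *
d=load('w8');g=cv2.cvtColor(d['frame'],cv2.COLOR_RGB2GRAY)
b=cv2.imread('pics/w8.png')[95:195,270:370];cv2.imwrite('pics/sp8.png',cv2.resize(b,(600,600),interpolation=cv2.INTER_CUBIC))
m=np.zeros_like(g);m[125:170,298:344]=(g[125:170,298:344]<55)*255
c=max(cv2.findContours(m,0,cv2.CHAIN_APPROX_NONE)[0],key=cv2.contourArea);el=cv2.fitEllipse(c);print('hole',el,onz(d,[el[0]],.097))
print('bolts',onz(d,[[245,80],[396,80],[248,217],[390,217]],.066))
for z in(.065,.097):
  print(z, onz(d,[[320,145]],z))
X=cloud(d)
w=np.zeros(g.shape,bool);w[110:185,280:362]=1
q=X[w&(X[...,2]>.092)&(X[...,2]<.102)];print('rim',len(q),q.mean(0),cv2.minEnclosingCircle((q[:,:2]*1000).astype(np.float32)))
q=X[w&(X[...,2]>.06)&(X[...,2]<.07)];print('z',np.median(q[:,2]))
# sleeve top in hand
ww=np.zeros(g.shape,bool);ww[300:425,240:395]=1
q=X[ww&(X[...,2]>.23)&(X[...,2]<.26)];print('sleeve top',np.median(q,0),cv2.minEnclosingCircle((q[:,:2]*1000).astype(np.float32)))
```

```text
hole ((320.2386474609375, 146.9827423095703), (27.04697608947754, 28.15453338623047), 2.836531162261963) [[ 0.58524363 -0.00236269  0.097     ]]
bolts [[ 0.53283949  0.0348074   0.066     ]
 [ 0.63052634  0.0441046   0.066     ]
 [ 0.53983258 -0.0559697   0.066     ]
 [ 0.6388044  -0.04666662  0.066     ]]
0.065 [[ 0.58531786 -0.0023324   0.065     ]]
0.097 [[ 0.58499188 -0.00122096  0.097     ]]
rim 1525 [ 0.58512268 -0.00223082  0.09613594] ((585.2406616210938, -2.528656244277954), 13.845643043518066)
z 0.06393582038379164
sleeve top [ 0.58862849 -0.05631025  0.24144583] ((588.7222290039062, -58.98182678222656), 25.766311645507812)
```

View pics/sp8.png

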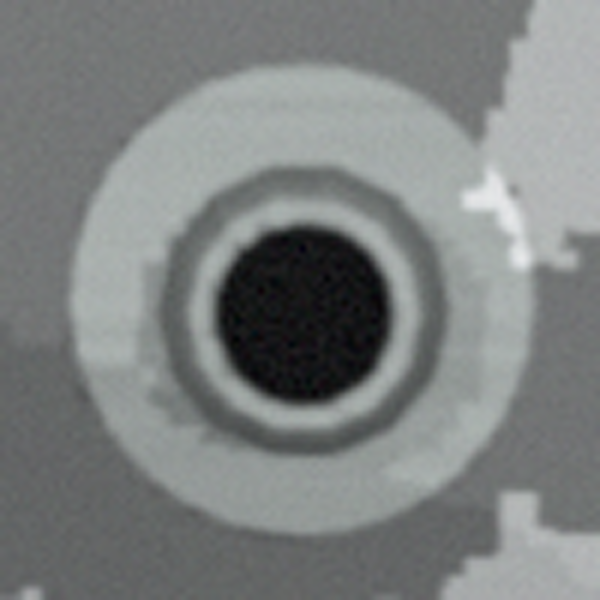

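Run:
```python
from h import *
for tag,zs in(('w8',.242),('w7',.2088)):
  d=load(tag);X=cloud(d);ww=np.zeros((480,640),bool);ww[240:430,240:400]=1
  q=X[ww&(abs(X[...,2]-zs)<.004)];print(tag,len(q),np.median(q,0),cv2.minEnclosingCircle((q[:,:2]*1000).astype(np.float32)))
  for z0 in (.0015,.0025): 
    q=X[ww&(abs(X[...,2]-zs+.0005)<z0)];e=cv2.convexHull((q[:,:2]*1000).astype(np.float32));print(cv2.fitEllipse(e),np.percentile(q,[0.5,99.5],axis=0))
b=cv2.imread('pics/w8.png')[240:440,220:420];cv2.imwrite('pics/sl8.png',cv2.convertScaleAbs(cv2.resize(b,(600,600),interpolation=cv2.INTER_CUBIC),alpha=1.6))
```

```text
w8 15934 [ 0.588945   -0.057149    0.24148784] ((589.4367065429688, -59.49463653564453), 25.33687400817871)
((589.1068115234375, -59.225955963134766), (42.68898010253906, 49.494667053222656), 97.98126220703125) [[ 0.56655905 -0.07861697  0.24010927]
 [ 0.61174861 -0.03854406  0.24281904]]
((589.1822509765625, -59.14136505126953), (42.78364562988281, 49.712310791015625), 99.34319305419922) [[ 0.56652547 -0.07858206  0.23929996]
 [ 0.61176248 -0.03829329  0.24300526]]
w7 8805 [0.53362548 0.15354217 0.2052315 ] ((534.1904296875, 151.94903564453125), 24.906230926513672)
((537.4077758789062, 155.03314208984375), (9.449329376220703, 44.32827377319336), 85.5062026977539) [[0.51651792 0.15148158 0.20681419]
 [0.55679184 0.15990301 0.20756055]]
((534.2494506835938, 153.3736114501953), (39.10027313232422, 46.014320373535156), 101.97149658203125) [[0.51358881 0.1342176  0.2058026 ]
 [0.55671781 0.17255475 0.20710566]]
```

View pics/sl8.png

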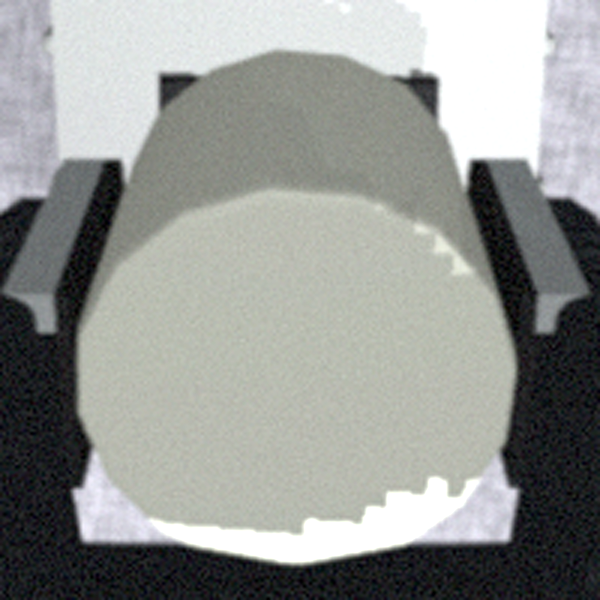

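Run:
```python
from h import *
d=load('w8')
for z in(.241,.242,.243):
  P=onz(d,[[316,302.6],[319,428],[245.7,360],[392.2,365]],z)*1000;print(z,np.round(P[:,:2],1).tolist(),'y mid',(P[0,1]+P[1,1])/2,'dia',np.hypot(*(P[0]-P[1])[:2]),'x mid',(P[2,0]+P[3,0])/2,'dia',np.hypot(*(P[2]-P[3])[:2]),'ymid',(P[2,1]+P[3,1])/2)
# rim bottom-edge (lower outline top at crop row 50)
print(onz(d,[[316,256.8]],.1975)*1000)
```

```text
0.241 [[586.5, -38.5], [591.3, -80.6], [567.8, -58.5], [610.4, -56.2]] y mid -59.53558003738911 dia 42.35632311817803 x mid 589.1370062474796 dia 42.67009172284111 ymid -57.37941792470684
0.242 [[586.4, -38.1], [591.2, -79.7], [568.0, -57.9], [610.2, -55.6]] y mid -58.889035231985886 dia 41.94704168932448 x mid 589.0725914580191 dia 42.2577784051598 ymid -56.75370772073623
0.243 [[586.4, -37.6], [591.1, -78.9], [568.1, -57.2], [609.9, -55.0]] y mid -58.24249042658265 dia 41.537760260470904 x mid 589.0081766685587 dia 41.84546508747849 ymid -56.12799751676562
[[586.39837321 -39.04185499 197.5       ]]
```

Run:
```python
from h import *
inc([.5846,-.0036,.107],5.3)
```

```text
t 6.8 TCP [ 0.5885 -0.061   0.1999] rot z [0.996 0.094 0.002] x [ 0.001  0.001 -1.   ] F [-0.5 -0.1  0.5] w 0.0427
shift cm [9.29 5.75 0.14] rotvec deg [ 0.1   0.09 -0.05]
```

carry_out(increments=[[[0, 3, 0.1, 0, 0, 0], [2, 5.75, 0.15, 0.1, 0.1, 0], [5, 5.75, 0.15, 0.1, 0.1, 0], [8, 5.75, 0.15, 0.1, 0.1, 0], [9.3, 5.75, 0.15, 0.1, 0.1, 0]]])

```text
time: 7.3
position: [0.5835, -0.0026, 0.1047]
tool_rot: [2.646, 1.568, 2.739]
force: [-0.3, -1.3, 0.3]
gripper_width: 0.0428
```

carry_out(increments=[[[0, 0, 0, 0, 0, 0], [0, 0, 0, 0, 0, 0], [0, 0, 0, 0, 0, 0], [0, 0, 0, 0, 0, 0], [0, 0, 0, 0, 0, 0]]])

```text
time: 7.8
position: [0.5839, -0.0027, 0.1053]
tool_rot: [2.492, 1.569, 2.586]
force: [-0.9, -0.5, -0.7]
gripper_width: 0.0426
```

Run:
```python
from h import *
d=grab('side','s9'); e=grab('wrist','w9'); inc([.5846,-.0036,.0668],5.3)
a=cv2.imread('pics/w9.png');b=cv2.imread('pics/s9.png')[170:290,240:360]
cv2.imwrite('pics/c9.png',np.hstack([cv2.resize(a,(400,300)),cv2.resize(b,(400,400),interpolation=cv2.INTER_CUBIC)[50:350]]))
```

```text
t 7.9 TCP [ 0.5837 -0.0027  0.105 ] rot z [ 0.996  0.093 -0.002] x [-0.002  0.001 -1.   ] F [ 0.4  0.7 -1.1] w 0.0426
shift cm [ 3.82 -0.11  0.09] rotvec deg [ 0.06 -0.12 -0.08]
```

View pics/c9.png

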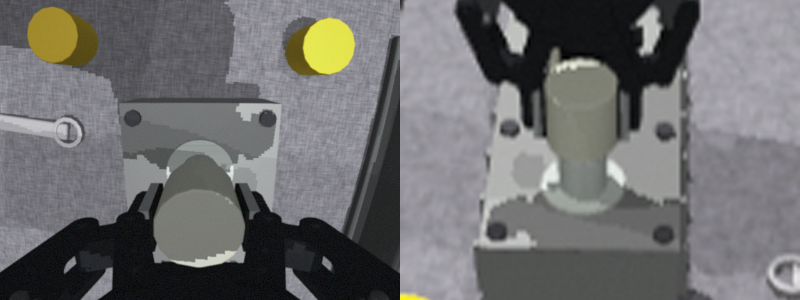

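Run:
```python
from h import *
d=load('s9')
b=cv2.imread('pics/s9.png')[180:250,270:330];cv2.imwrite('pics/s9c.png',cv2.convertScaleAbs(cv2.resize(b,None,fx=8,fy=8,interpolation=cv2.INTER_CUBIC),alpha=1.3))
g=cv2.cvtColor(cv2.imread('pics/s9.png'),cv2.COLOR_BGR2GRAY).astype(float)
def proj(d,P):
    T=np.array(d['extrinsics']);c=(np.array(P)-T[:3,3])@T[:3,:3];c=c*[1,-1,-1]
    return cv2.projectPoints(c.reshape(1,3),np.zeros(3),np.zeros(3),np.array(d['K']),np.array([d['k1'],0,0,0.]))[0].ravel()
for P in([.585,-.003,.065],[.585,-.003,.097],[.585,-.003,.105],[.585,-.003,.149]): print(P,proj(d,P))
```

```text
[0.585, -0.003, 0.065] [295.03591447 238.98130081]
[0.585, -0.003, 0.097] [294.69732739 227.69958451]
[0.585, -0.003, 0.105] [294.6102582  224.79020042]
[0.585, -0.003, 0.149] [294.11306517 208.11122339]
```

View pics/s9c.png

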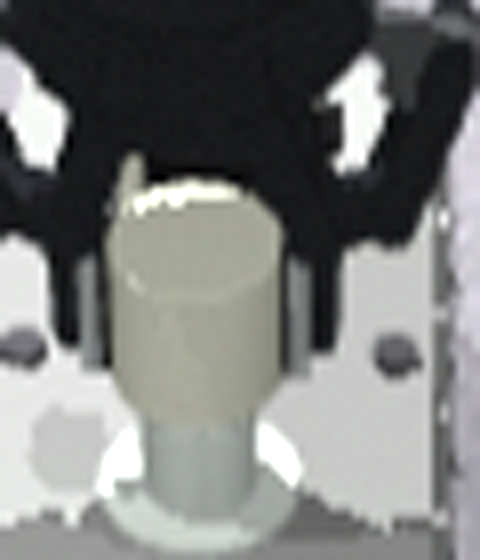

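```bash
python3 - <<'E'
from h import *
d=load('s9')
def Y(row,z,col=294.7): return onz(d,[[col,row]],z)[0]
print('sleeve axis y',Y(232.5,.1035)[1]-.0218,'foot',Y(243.8,.065)[1]-.015,'collar top edge',Y(248,.065)[1]-.026)
print('sleeve top', (Y(182.5+20.3-0,.1475)))
E
python3 - <<'E'
import sys; sys.path.insert(0,'.')
E
```

```text
sleeve axis y -0.0042707911423348205 foot -0.004030658821057673 collar top edge -0.003164001359173472
sleeve top [ 0.58634724 -0.02066008  0.1475    ]
```

Side view: the sleeve sits above the spigot to within about 1 mm in x and y. Lowering.

carry_out(increments=[[[0.5, 0, 0, 0, 0, 0], [1.0, 0, 0, 0, 0, 0], [1.5, 0, 0, 0, 0, 0], [2.0, 0, 0, 0, 0, 0], [2.5, 0, 0, 0, 0, 0]]])

```text
time: 8.4
position: [0.5837, -0.0027, 0.0795]
tool_rot: [2.649, 1.568, 2.742]
force: [-0.1, -1.4, -0.4]
gripper_width: 0.043
```

Run:
```python
from h import *
inc([.5837,-.0027,.0668],5.3)
```

```text
t 8.4 TCP [ 0.5837 -0.0027  0.0795] rot z [ 0.996  0.093 -0.002] x [-0.002  0.001 -1.   ] F [-0.1 -1.4 -0.4] w 0.043
shift cm [1.27 0.   0.  ] rotvec deg [ 0.06 -0.12 -0.07]
```

carry_out(increments=[[[0.3, 0, 0, 0, 0, 0], [0.6, 0, 0, 0, 0, 0], [0.9, 0, 0, 0, 0, 0], [1.1, 0, 0, 0, 0, 0], [1.2, 0, 0, 0, 0, 0]]])

```text
time: 8.9
position: [0.5837, -0.0028, 0.0674]
tool_rot: [2.689, 1.568, 2.783]
force: [-0.4, -1.3, 0.8]
gripper_width: 0.043
```

carry_out(increments=[[[0.05, 0, 0, 0, 0, 0], [0.1, 0, 0, 0, 0, 0], [0.15, 0, 0, 0, 0, 0], [0.2, 0, 0, 0, 0, 0], [0.2, 0, 0, 0, 0, 0]]])

```text
time: 9.4
position: [0.5837, -0.0028, 0.0667]
tool_rot: [2.621, 1.57, 2.715]
force: [-5.1, -1.2, 19.2]
gripper_width: 0.0429
```

Run:
```python
from h import *
d=grab('side','s10'); inc([.5837,-.0027,.0668],5.3)
b=cv2.imread('pics/s10.png')[180:255,260:340];cv2.imwrite('pics/s10c.png',cv2.convertScaleAbs(cv2.resize(b,None,fx=8,fy=8,interpolation=cv2.INTER_CUBIC),alpha=1.3))
```

```text
t 9.45 TCP [ 0.5837 -0.0028  0.0667] rot z [ 0.996  0.093 -0.001] x [-0.001  0.001 -1.   ] F [-5.8 -1.2 19.3] w 0.0424
shift cm [-0.01  0.01 -0.  ] rotvec deg [ 0.06 -0.06 -0.03]
```

View pics/s10c.png

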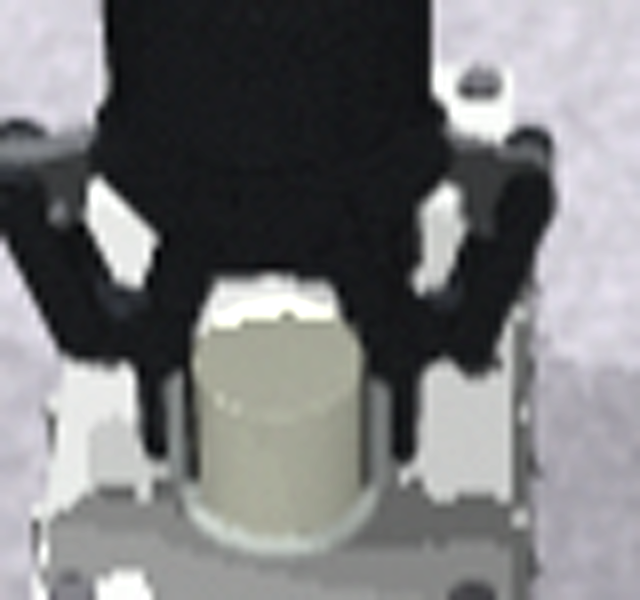

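The rim lands on the collar at the expected height (TCP 0.0667) with 19 N of push. Releasing.

carry_out(increments=[[[-0.1, 0, 0, 0, 0, 0], [-0.1, 0, 0, 0, 0, 0], [-0.1, 0, 0, 0, 0, 0], [-0.1, 0, 0, 0, 0, 0], [-0.1, 0, 0, 0, 0, 0]]], claw=6.8)

```text
time: 9.95
position: [0.5837, -0.0028, 0.0676]
tool_rot: [2.646, 1.569, 2.739]
force: [-0.1, -0.0, -0.3]
gripper_width: 0.0679
```

carry_out(increments=[[[-2, 0, 0, 0, 0, 0], [-4.5, 0, 0, 0, 0, 0], [-7, 0, 0, 0, 0, 0], [-10, 0, 0, 0, 0, 0], [-13, 0, 0, 0, 0, 0]]])

```text
time: 10.45
position: [0.5836, -0.0028, 0.1986]
tool_rot: [2.658, 1.569, 2.751]
force: [0.5, 0.5, -0.4]
gripper_width: 0.068
```

Run:
```python
from h import *
e=grab('wrist','w11'); d=grab('side','s11'); inc([.594,-.17,.20],5.3)
a=cv2.imread('pics/w11.png');b=cv2.imread('pics/s11.png')[170:290,240:360]
cv2.imwrite('pics/c11.png',np.hstack([cv2.resize(a,(400,300)),cv2.resize(b,(400,400),interpolation=cv2.INTER_CUBIC)[50:350]]))
X=cloud(d);m=np.zeros((480,640),bool);m[195:260,265:325]=1
q=X[m&(X[...,2]>.1)&(X[...,2]<.118)];print('side top z',np.median(q,0))
```

```text
t 10.55 TCP [ 0.5853 -0.003   0.2011] rot z [0.996 0.093 0.004] x [ 0.004 -0.    -1.   ] F [-0.3 -0.3 -1.3] w 0.0681
shift cm [  0.11 -16.7   -0.7 ] rotvec deg [0.06 0.22 0.03]
side top z [0.58430953 0.00499927 0.10819851]
```

View pics/c11.png

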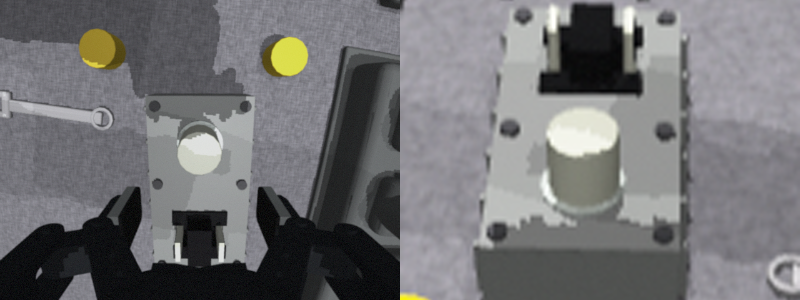

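The sleeve is seated and free: its top is at z≈0.108, where 65+44=109 mm is expected. Next, over the cassette.

carry_out(increments=[[[0, -2.5, -0.1, 0, 0.2, 0], [0, -5, -0.2, 0, 0.2, 0], [0, -8, -0.2, 0, 0.2, 0], [0, -11, -0.2, 0, 0.2, 0], [0, -12, -0.2, 0, 0.2, 0]]], claw=8.0)

```text
time: 11.05
position: [0.5945, -0.125, 0.2002]
tool_rot: [-2.325, 1.57, -2.233]
force: [0.5, 0.5, 0.4]
gripper_width: 0.0799
```

carry_out(increments=[[[0, 0, 0, 0, 0, 0], [0, 0, 0, 0, 0, 0], [0, 0, 0, 0, 0, 0], [0, 0, 0, 0, 0, 0], [0, 0, 0, 0, 0, 0]]])

```text
time: 11.55
position: [0.5945, -0.1242, 0.2004]
tool_rot: [-2.029, 1.57, -1.937]
force: [-0.2, 0.3, 0.6]
gripper_width: 0.0803
```

Run:
```python
from h import *
e=grab('wrist','w12'); inc([.5954,-.1229,.20],5.3)
```

```text
t 11.6 TCP [ 0.5945 -0.1244  0.2004] rot z [ 0.996  0.092 -0.   ] x [-0. -0. -1.] F [-0.3  0.1  0.1] w 0.0799
shift cm [0.04 0.14 0.1 ] rotvec deg [-0.01 -0.01  0.03]
```

View pics/w12.png

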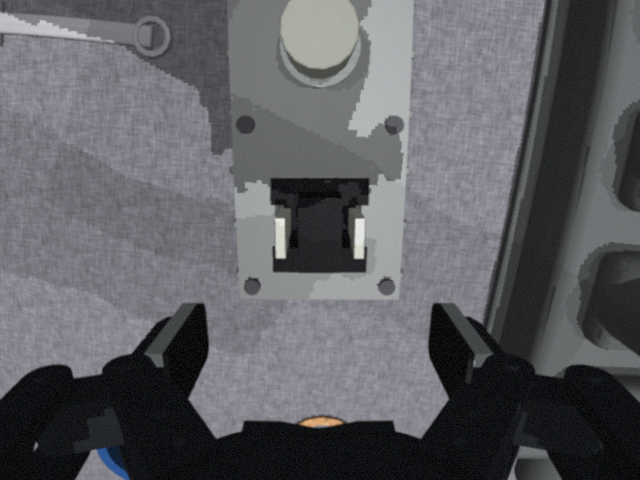

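The cassette's two white catch pads are at (280,238) and (359,238), with the black block between them. The capped spigot is at (320,35).

Run:
```python
from h import *
d=load('w12');g=cv2.cvtColor(d['frame'],cv2.COLOR_RGB2HSV)
X=cloud(d)
m=((g[...,2]>150)&(g[...,1]<60)).astype(np.uint8)
C=[]
for x0,x1 in((271,290),(350,368)):
  mm=np.zeros_like(m);mm[212:262,x0:x1]=m[212:262,x0:x1]
  mm[:,:]*=1
  c=max(cv2.findContours(mm,0,2)[0],key=cv2.contourArea);r=cv2.boundingRect(c);
  mo=cv2.moments(c);p=(mo['m10']/mo['m00'],mo['m01']/mo['m00']);P=onz(d,[p],.098)[0];C.append(P)
  q=X[r[1]+3:r[1]+r[3]-3,r[0]+3:r[0]+r[2]-3,2];print(r,np.round(p,1),P,'z med',np.median(q),'y span',onz(d,[[p[0],r[1]],[p[0],r[1]+r[3]]],.098)[:,1])
C=np.array(C);print('mid',C.mean(0),'sep',np.linalg.norm(C[1]-C[0]),'ang',np.degrees(np.arctan2(*(C[1]-C[0])[1::-1])))
f=[]
for b in((150,212),(425,485)):
  F=X[300:350,b[0]:b[1]].reshape(-1,3);F=F[F[:,2]>.15];print('finger',np.nanpercentile(F,[1,99],axis=0).round(4).tolist())
t=load('top0')
hs=X[170:300,230:410];mk=(hs[...,2]>.056)&(hs[...,2]<.066)
```

```text
(274, 218, 12, 40) [279.7 237.2] [ 0.57105476 -0.12335058  0.098     ] z med 0.09754546066695097 y span [-0.11107217 -0.13705165]
(354, 212, 14, 47) [360.3 235.6] [ 0.62133625 -0.11768284  0.098     ] z med 0.09743560451606692 y span [-0.10269959 -0.13298668]
mid [ 0.59619551 -0.12051671  0.098     ] sep 0.05059991167993938 ang 6.431237273745509
finger [[0.5419, -0.1332, 0.2141], [0.556, -0.1158, 0.2481]]
finger [[0.6338, -0.1257, 0.2139], [0.6471, -0.1079, 0.2481]]
```

carry_out(increments=[[[1.5, 0.14, 0.1, 0, 0, 0], [4, 0.14, 0.1, 0, 0, 0], [6.5, 0.14, 0.1, 0, 0, 0], [8.5, 0.14, 0.1, 0, 0, 0], [10, 0.14, 0.1, 0, 0, 0]]], claw=7.0)

```text
time: 12.1
position: [0.5949, -0.1225, 0.0991]
tool_rot: [-3.083, 1.57, -2.99]
force: [0.3, -0.3, 1.1]
gripper_width: 0.07
```

Run:
```python
from h import *
e=grab('wrist','w13'); d=grab('side','s13'); inc([.5957,-.123,.062],5.3)
a=cv2.imread('pics/w13.png')[160:460,120:520];b=cv2.imread('pics/s13.png')[140:260,240:360]
cv2.imwrite('pics/c13.png',np.hstack([cv2.resize(a,(400,300)),cv2.resize(b,(400,400),interpolation=cv2.INTER_CUBIC)[0:300]]))
```

```text
t 12.2 TCP [ 0.5943 -0.1224  0.0987] rot z [ 0.996  0.093 -0.003] x [-0.003  0.    -1.   ] F [ 0.4  0.2 -1.2] w 0.0697
shift cm [ 3.67 -0.08  0.14] rotvec deg [ 0.01 -0.18 -0.04]
```

View pics/c13.png

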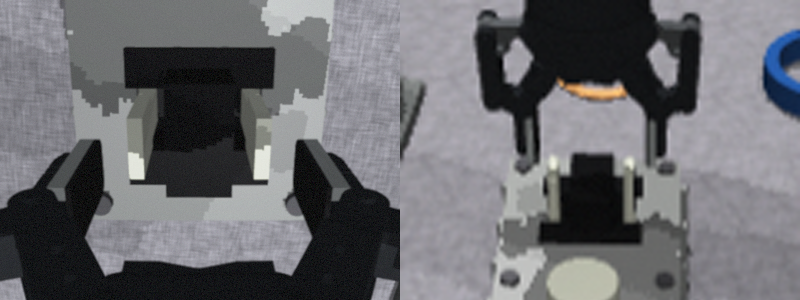

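carry_out(increments=[[[0.5, 0, 0.1, 0, 0, 0], [1.0, 0, 0.1, 0, -0.1, 0], [1.5, -0.05, 0.1, 0, -0.2, 0], [2.0, -0.05, 0.1, 0, -0.2, 0], [2.4, -0.05, 0.1, 0, -0.2, 0]]])

```text
time: 12.7
position: [0.5953, -0.1228, 0.0744]
tool_rot: [0.972, 1.57, 1.065]
force: [-0.3, 0.6, -0.1]
gripper_width: 0.0698
```

Run:
```python
from h import *
e=grab('wrist','w14'); d=grab('side','s14'); inc([.5957,-.123,.062],5.3)
a=cv2.imread('pics/w14.png')[160:460,120:520];b=cv2.imread('pics/s14.png')[140:260,240:360]
cv2.imwrite('pics/c14.png',np.hstack([cv2.resize(a,(400,300)),cv2.resize(b,(400,400),interpolation=cv2.INTER_CUBIC)[0:300]]))
```

```text
t 12.8 TCP [ 0.5951 -0.1227  0.0742] rot z [ 0.996  0.092 -0.   ] x [-0.     0.001 -1.   ] F [-0.2 -0.2  0.6] w 0.07
shift cm [ 1.22 -0.04  0.06] rotvec deg [ 0.01 -0.01 -0.06]
```

View pics/c14.png

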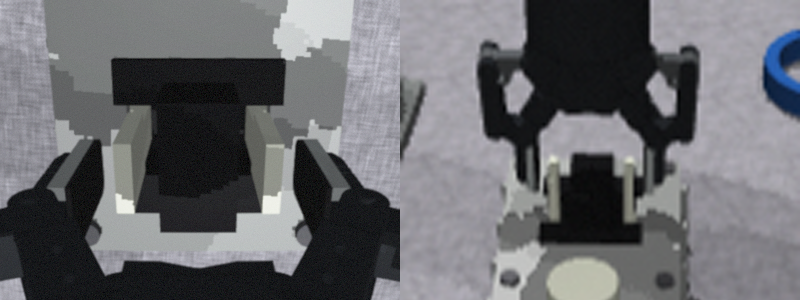

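carry_out(increments=[[[0.4, 0, 0.05, 0, 0, 0], [0.8, 0, 0.05, 0, 0, 0], [1.2, 0, 0.05, 0, 0, 0], [1.2, 0, 0.05, 0, 0, 0], [1.2, 0, 0.05, 0, 0, 0]]], claw=6.2)

```text
time: 13.3
position: [0.5955, -0.1226, 0.0621]
tool_rot: [1.837, 1.57, 1.93]
force: [-0.3, -0.5, 0.8]
gripper_width: 0.062
```

Run:
```python
from h import *
e=grab('wrist','w15'); d=grab('side','s15'); inc([.5957,-.123,.062],5.3)
a=cv2.imread('pics/w15.png')[160:460,120:520];b=cv2.imread('pics/s15.png')[140:260,240:360]
cv2.imwrite('pics/c15.png',np.hstack([cv2.resize(a,(400,300)),cv2.resize(b,(400,400),interpolation=cv2.INTER_CUBIC)[0:300]]))
X=cloud(e);F=X[285:345,200:250].reshape(-1,3);F=F[F[:,2]>.06]
for c0,c1 in((205,236),(400,432)):
  F=X[290:345,c0:c1].reshape(-1,3);F=F[F[:,2]>.066];print(np.nanpercentile(F,[1,50,99],axis=0).round(4).tolist())
```

```text
t 13.4 TCP [ 0.5956 -0.1227  0.0623] rot z [0.996 0.092 0.   ] x [-0.     0.001 -1.   ] F [-0.5 -0.3  0.5] w 0.0617
shift cm [ 0.03 -0.03  0.  ] rotvec deg [ 0.    0.   -0.06]
[[0.5582, -0.1222, 0.0734], [0.5644, -0.1142, 0.0927], [0.5705, -0.1107, 0.105]]
[[0.6196, -0.1179, 0.0728], [0.6265, -0.1082, 0.0916], [0.6324, -0.106, 0.1049]]
```

View pics/c15.png

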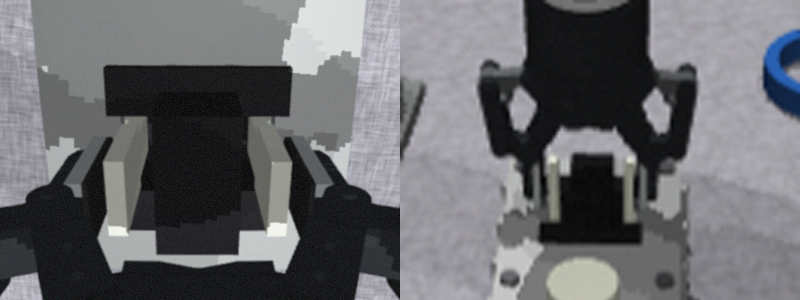

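Fingers straddle both catches, tips at z≈0.073 and above the flange (0.066). Pinching.

carry_out(increments=[[[0, 0, 0, 0, 0, 0], [0, 0, 0, 0, 0, 0], [0, 0, 0, 0, 0, 0], [0, 0, 0, 0, 0, 0], [0, 0, 0, 0, 0, 0]]], claw=3.5)

```text
time: 13.9
position: [0.5956, -0.1229, 0.064]
tool_rot: [-0.038, 1.57, 0.055]
force: [-8.2, 1.0, 23.5]
gripper_width: 0.0364
```

carry_out(increments=[[[0, 0, 0, 0, 0, 0], [0, 0, 0, 0, 0, 0], [0, 0, 0, 0, 0, 0], [0, 0, 0, 0, 0, 0], [0, 0, 0, 0, 0, 0]]])

```text
time: 14.4
position: [0.5957, -0.1229, 0.0641]
tool_rot: [-0.127, 1.57, -0.035]
force: [-1.0, 0.0, 5.3]
gripper_width: 0.036
```

Run:
```python
from h import *
e=grab('wrist','w16'); d=grab('side','s16'); inc([.5957,-.123,.062],5.3)
a=cv2.imread('pics/w16.png')[160:460,120:520];b=cv2.imread('pics/s16.png')[140:260,240:360]
cv2.imwrite('pics/c16.png',np.hstack([cv2.resize(a,(400,300)),cv2.resize(b,(400,400),interpolation=cv2.INTER_CUBIC)[0:300]]))
```

```text
t 14.5 TCP [ 0.5957 -0.1229  0.0641] rot z [0.996 0.092 0.001] x [ 0.001 -0.    -1.   ] F [-2.4 -0.5  6. ] w 0.0358
shift cm [ 0.21 -0.01 -0.  ] rotvec deg [0.   0.07 0.01]
```

View pics/c16.png

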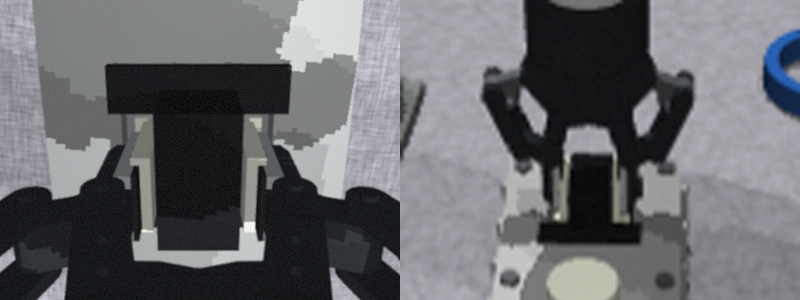

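Run:
```python
from h import *
a=cv2.imread('pics/w16.png')[240:420,200:440];cv2.imwrite('pics/z16.png',cv2.convertScaleAbs(cv2.resize(a,None,fx=3.3,fy=3.3,interpolation=cv2.INTER_CUBIC),alpha=2.2,beta=20))
b=cv2.imread('pics/s16.png')[170:230,265:345];cv2.imwrite('pics/z16s.png',cv2.convertScaleAbs(cv2.resize(b,None,fx=9,fy=9,interpolation=cv2.INTER_CUBIC),alpha=1.8,beta=10))
```

```text
(no output)
```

View pics/z16.png

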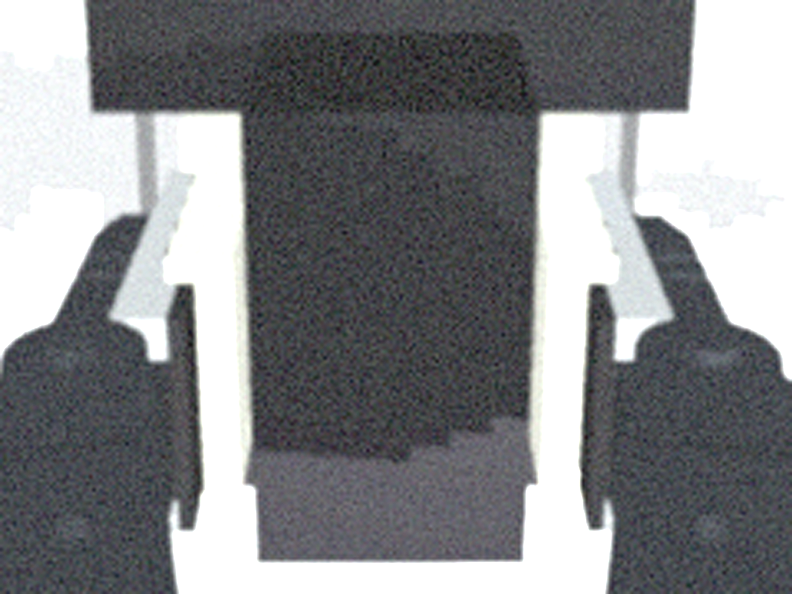

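View pics/z16s.png

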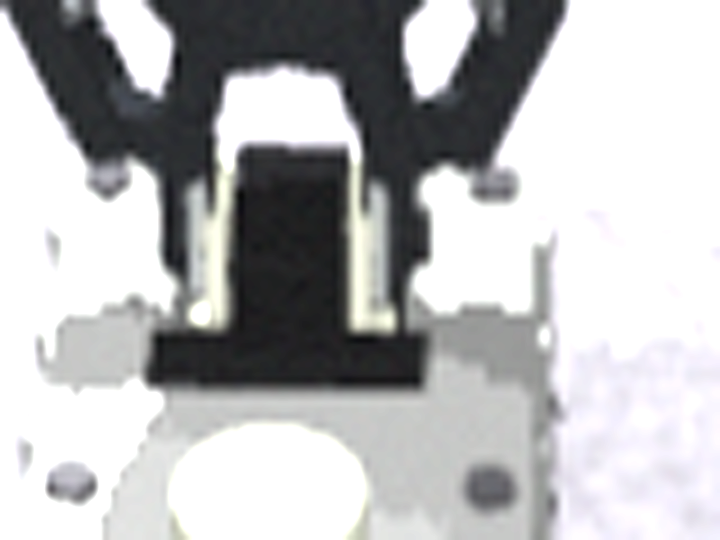

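The catches are in: their faces lie against the block, and the finger width is steady. Lifting slowly to start.

carry_out(increments=[[[-0.2, 0, 0, 0, 0, 0], [-0.5, 0, 0, 0, 0, 0], [-0.8, 0, 0, 0, 0, 0], [-1.1, 0, 0, 0, 0, 0], [-1.4, 0, 0, 0, 0, 0]]])

```text
time: 15.0
position: [0.5957, -0.1229, 0.0784]
tool_rot: [-0.146, 1.57, -0.053]
force: [0.0, 0.6, -2.7]
gripper_width: 0.0362
```

Run:
```python
from h import *
e=grab('wrist','w17'); d=grab('side','s17'); inc([.5957,-.1229,.154],5.3)
a=cv2.imread('pics/w17.png')[160:460,120:520];b=cv2.imread('pics/s17.png')[140:260,240:360]
cv2.imwrite('pics/c17.png',np.hstack([cv2.resize(a,(400,300)),cv2.resize(b,(400,400),interpolation=cv2.INTER_CUBIC)[0:300]]))
```

```text
t 15.1 TCP [ 0.5959 -0.123   0.0786] rot z [0.996 0.092 0.002] x [ 0.002 -0.    -1.   ] F [ 0.7  0.2 -2.8] w 0.0362
shift cm [-7.54  0.01 -0.  ] rotvec deg [0.   0.1  0.02]
```

View pics/c17.png

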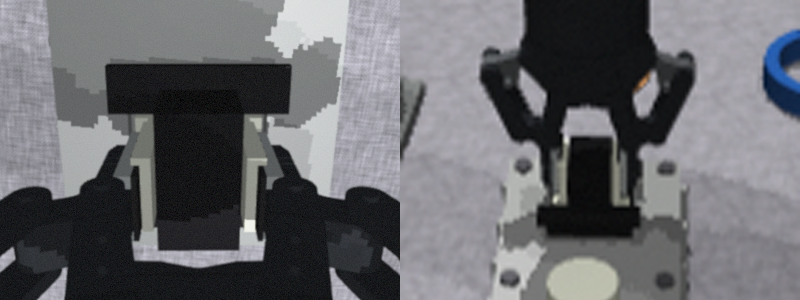

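The cassette is rising with the gripper: unchanged in the wrist view, shifted up in the side view, and −2.8 N is its weight. I'll lift the rest.

carry_out(increments=[[[-0.6, 0, 0, 0, 0, 0], [-1.3, 0, 0, 0, 0, 0], [-2.0, 0, 0, 0, 0, 0], [-2.7, 0, 0, 0, 0, 0], [-3.4, 0, 0, 0, 0, 0]]])

```text
time: 15.6
position: [0.5959, -0.123, 0.1134]
tool_rot: [-0.268, 1.569, -0.175]
force: [-0.1, 1.3, -2.6]
gripper_width: 0.0358
```

carry_out(increments=[[[-0.8, 0, 0, 0, 0, 0], [-1.6, 0, 0, 0, 0, 0], [-2.4, 0, 0, 0, 0, 0], [-3.2, 0, 0, 0, 0, 0], [-4.0, 0, 0, 0, 0, 0]]])

```text
time: 16.1
position: [0.5958, -0.123, 0.1541]
tool_rot: [-0.289, 1.569, -0.196]
force: [-0.4, 0.1, -2.5]
gripper_width: 0.0358
```

carry_out(increments=[[[-0.4, 0, 0, 0, 0, 0], [-0.5, 0, 0, 0, 0, 0], [-0.5, 0, 0, 0, 0, 0], [-0.5, 0, 0, 0, 0, 0], [-0.5, 0, 0, 0, 0, 0]]])

```text
time: 16.6
position: [0.5957, -0.1229, 0.1587]
tool_rot: [-0.236, 1.569, -0.143]
force: [-0.2, -0.2, -4.2]
gripper_width: 0.0358
```

carry_out(increments=[[[0, 0, 0, 0, 0, 0], [0, 0, 0, 0, 0, 0], [0, 0, 0, 0, 0, 0], [0, 0, 0, 0, 0, 0], [0, 0, 0, 0, 0, 0]]])

```text
time: 17.1
position: [0.5957, -0.1229, 0.1587]
tool_rot: [-0.218, 1.569, -0.126]
force: [0.4, 0.6, -2.9]
gripper_width: 0.0359
```

Run:
```python
from h import *
e=grab('wrist','w18'); d=grab('side','s18'); t=grab('top','t18'); inc([.5957,-.1229,.154],5.3)
a=cv2.imread('pics/w18.png');b=cv2.imread('pics/s18.png')[140:280,230:370]
cv2.imwrite('pics/c18.png',np.hstack([cv2.resize(a,(400,300)),cv2.resize(b,(400,400),interpolation=cv2.INTER_CUBIC)[:300]]))
X=cloud(d);st=env.observe()
m=np.zeros((480,640),bool);m[140:230,270:330]=1
q=X[m&(abs(X[...,1]+.089)<.008)&(X[...,2]>.066)];print('front of cassette z',np.percentile(q,[0,2,50,98],axis=0).round(3).tolist())
```

```text
t 17.25 TCP [ 0.5957 -0.1229  0.1587] rot z [0.996 0.092 0.002] x [ 0.002 -0.    -1.   ] F [-0.7 -0.4 -2.2] w 0.0357
shift cm [0.47 0.   0.  ] rotvec deg [0.   0.09 0.02]
front of cassette z [[0.56, -0.097, 0.113], [0.566, -0.097, 0.114], [0.6, -0.095, 0.157], [0.625, -0.085, 0.186]]
```

View pics/c18.png

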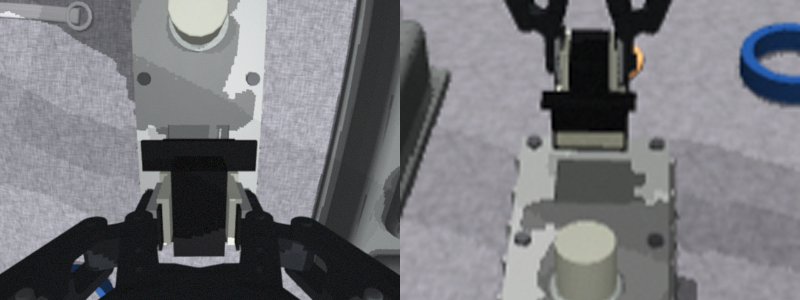

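The cassette is held upright. Its underside is at z≈0.113, about 50 mm above the deck, and the sleeve is still on the collar. One last check that nothing else moved, then I hand in.

Run:
```python
from h import *
a=load('top0')['frame'];b=load('t18')['frame']
def cen(f,lo,hi):
    m=cv2.inRange(cv2.cvtColor(f,cv2.COLOR_RGB2HSV),lo,hi)[150:320,60:500]
    return sorted([tuple(np.round(np.add(cv2.minEnclosingCircle(c)[0],(60,150)),0)) for c in cv2.findContours(m,0,2)[0] if cv2.contourArea(c)>100])
for lo,hi in(((25,100,80),(35,255,255)),((0,150,80),(5,255,255)),((105,120,80),(125,255,255)),((0,0,185),(180,30,255)),((8,80,100),(20,255,255))): print(cen(a,lo,hi),'->',cen(b,lo,hi))
X=cloud(load('s18'));q=X[215:250,275:315].reshape(-1,3);q=q[(q[:,2]>.1)&(q[:,2]<.118)];print('sleeve top',np.median(q,0))
print(env.hand_in())
```

```text
[(np.float64(260.0), np.float64(179.0)), (np.float64(265.0), np.float64(272.0))] -> [(np.float64(260.0), np.float64(179.0))]
[(np.float64(205.0), np.float64(242.0))] -> [(np.float64(205.0), np.float64(242.0))]
[(np.float64(222.0), np.float64(282.0)), (np.float64(464.0), np.float64(280.0))] -> [(np.float64(222.0), np.float64(282.0)), (np.float64(464.0), np.float64(279.0))]
[(np.float64(141.0), np.float64(183.0)), (np.float64(220.0), np.float64(195.0)), (np.float64(239.0), np.float64(240.0)), (np.float64(306.0), np.float64(217.0))] -> [(np.float64(115.0), np.float64(234.0)), (np.float64(142.0), np.float64(184.0)), (np.float64(220.0), np.float64(195.0))]
[(np.float64(459.0), np.float64(204.0))] -> [(np.float64(459.0), np.float64(204.0))]
sleeve top [0.58398187 0.00476193 0.1082308 ]
the job is handed in; nothing more can be done
None
```

I capped the spigot with the white sleeve first, then pinched the cassette's catches, lifted it straight up and handed in at about 17 s with it held still. The hand-in gave no verdict.

**Last checks**
- **Sleeve:** it is home on the collar and released. Contact came at the expected height with a 19 N push, and its top reads z≈0.108 m (expected 0.109 m).
- **Cassette:** it hangs upright, with its underside about 50 mm above the deck. The tool tilt is 0.1°, and the wrist carries about 2.2–2.9 N.
- **Bench:** the red, blue and one yellow decoy, the tape, gasket, jar and pulley are unmoved in the top view.

**What failed or disagreed**
- **Not checked at the end:** the second yellow decoy was not found in the last top view, probably hidden by the arm or in its shadow. I did not check the bush or spanner in that view.
- **Fingertip position:** the fingertips sat about 10 mm behind the reported TCP, where the text says 25 mm ahead. I worked from the tips as seen in the images.
- **Pinch width:** the fingers read 36 mm, where 42 mm was expected at the catch stops. I took the catches as fully pressed because the pictures showed them against the block and the cassette lifted freely.
- **Pinch force:** the wrist showed a brief 23 N as the fingers closed on the catches, settling to about 5 N.
- **Cameras:** the top and side views differed by about 5 mm in y, so I used the wrist camera for the grasps and the fit. The side view confirmed the sleeve fit.

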